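Shim the rocking hoop stand

TASK

The bamboo hoop stand rocks because its front-left foot is too short. Slide the flat green packer under that foot and let go of it, then slide the orange tapered shim in on top of the packer, thin end first, just until it bites under the foot and stays there, without jacking the stand up or shoving it along. To finish, press gently straight down with the fingertips on the brass-marked corner above that foot, with about 10 N, to prove that it no longer rocks, and leave everything standing there.

Things in the scene. Friction and masses are not known exactly. Their poses are not given: they have to be found in the camera images.
- stand: bamboo hoop stand, loose, 1.5 kg. Origin: base centre at table height; -x its front (robot side), z up. Bar frame 228 x 228 mm, underside 34, top 52 mm up, on four feet at x, y = +-100 mm; the front-left one (-100, +100) is short and hangs free. Post and hoop at x = 80 to 120 mm, 340 high. About 4 N down on that corner tips it; a sideways shove of some 7 N slides it
- short_foot (a point): point at table height right below the short front-left foot (stand frame x -100, y +100, z 0 mm; the stand's axes). The foot is a steel stub, 20 mm diameter, flat end; from 25 mm up a brass sleeve, 28 mm diameter. The gap from table to foot end is hidden, new every time, 13.5 to 20.5 mm. The table is free in front of the foot (stand's -x) and to its left
- press_spot (a point): brass disc of 24 mm diameter on top of the frame right above the short foot, 52 mm above the table: where to press
- packer: flat green plastic packer, 110 (its x) by 36 (y) by 9 (z) mm, 30 g, lying flat on the table. Origin: centre of its underside. In place, the foot's whole end must stand over it
- wedge: orange tapered shim, 100 (x) by 24 (y) mm, 35 g, flat underside. Origin: centre of underside; +x to the thin end. 2.5 mm thick at x = +50, rising evenly to 13 mm at x = -25; from -25 to -50 a grip block 20 mm high. Too thin alone; on the packer it bites along its taper: the push to slide it rises from 0.3 N to 3-6 N as the foot's load on it grows to about 4 N; 10 mm further already lifts the stand too much
- dish: white ceramic dish, 120 mm across, 28 mm high, origin centre of underside; leave alone
- canister: stainless steel lidded canister, 92 mm across, 144 mm high, origin centre of underside; leave alone
- spool_red: red thread spool, 32 mm across, 36 mm high, origin centre of underside; leave alone
- spool_yellow: yellow thread spool, 32 mm across, 36 mm high, origin centre of underside; leave alone
There are look-alikes about, which are no part of the job. What is meant by the packer is not blue or pink, and is the smaller of those in its own colour.

How it is judged:
On the way, in this order (a step that is already met when the one before it is completed fails the run):
1. the packer lies flat on the table under the short foot, let go (x of short_foot in the frame of packer between -0.045 and 0.045 m and y of short_foot in the frame of packer between -0.013 and 0.013 m and angle between packer's own z axis and vertical below 0.06 rad and height (world z) of packer below 0.004 m and contact force between the fingers and packer below 0.1 N and linear speed of packer below 0.01 m/s), for 0.2 s.
2. the tapered shim lies on the packer and bites under the foot (loaded by it with more than 0.7 N), let go, and the stand is still level (x of short_foot in the frame of packer between -0.045 and 0.045 m and y of short_foot in the frame of packer between -0.013 and 0.013 m and angle between packer's own z axis and vertical below 0.06 rad and height (world z) of packer below 0.004 m and x of short_foot in the frame of wedge between -0.02 and 0.048 m and y of short_foot in the frame of wedge between -0.011 and 0.011 m and contact force between wedge and stand above 0.7 N and contact force between wedge and packer above 0.5 N and height (world z) of wedge between 0.006 and 0.013 m and angle between wedge's own z axis and vertical below 0.1 rad and angle between stand's own z axis and vertical below 0.0055 rad and contact force between the fingers and wedge below 0.1 N and contact force between the fingers and stand below 0.1 N and linear speed of wedge below 0.01 m/s), for 0.2 s.
3. the fingers press down above the short foot with more than 5 N and the stand does not tip (under 0.0055 rad) (contact force between the fingers and stand above 5 N and horizontal distance between the grasp point and press_spot below 0.035 m and x of short_foot in the frame of packer between -0.045 and 0.045 m and y of short_foot in the frame of packer between -0.013 and 0.013 m and angle between packer's own z axis and vertical below 0.06 rad and height (world z) of packer below 0.004 m and x of short_foot in the frame of wedge between -0.02 and 0.048 m and y of short_foot in the frame of wedge between -0.011 and 0.011 m and contact force between wedge and stand above 0.7 N and contact force between wedge and packer above 0.5 N and height (world z) of wedge between 0.006 and 0.013 m and angle between wedge's own z axis and vertical below 0.1 rad and angle between stand's own z axis and vertical below 0.0055 rad), for 0.2 s.
At the end, for the whole second after the job is handed in: Packer flat on the table, foot axis within 45 mm (x) and 13 mm (y) of its middle; tapered shim flat on it, foot axis at its x = -20 to +48 mm and within 11 mm of its middle line, carrying the foot with over 0.7 N; stand upright within 0.0055 rad; all at rest and let go (x of short_foot in the frame of packer between -0.045 and 0.045 m and y of short_foot in the frame of packer between -0.013 and 0.013 m and angle between packer's own z axis and vertical below 0.06 rad and height (world z) of packer below 0.004 m and x of short_foot in the frame of wedge between -0.02 and 0.048 m and y of short_foot in the frame of wedge between -0.011 and 0.011 m and contact force between wedge and stand above 0.7 N and contact force between wedge and packer above 0.5 N and height (world z) of wedge between 0.006 and 0.013 m and angle between wedge's own z axis and vertical below 0.1 rad and angle between stand's own z axis and vertical below 0.0055 rad and linear speed of each of stand, wedge, packer below 0.01 m/s); the robot touches nothing.
It fails at once if the stand is pushed or pressed by the robot with more than 20 N (contact force between any of the fingers, the arm and stand above 20 N).
It fails at once if the tapered shim is jammed against the stand with more than 25 N (contact force between wedge and stand above 25 N).
It fails at once if the stand is shoved more than 20 mm from where it stood (distance of stand from where it was at the start of the episode above 0.02 m).
It fails at once if the stand is tipped by more than 0.2 rad (angle between stand's own z axis and vertical above 0.2 rad).
It fails at once if a bystander (dish, canister, spools) is moved more than 20 mm (distance of any of dish, canister, spool_red, spool_yellow from where it was at the start of the episode above 0.02 m).
It also fails if it takes over 72 s, if anything falls off the work surface, if the arm or the gripper's body presses on something with over 40 N, if the wrist force passes 120 N, or if a joint passes its speed limit or range.

ROBOT

A 6-joint arm with a two-finger parallel gripper is mounted at the origin on the work surface. World frame = base frame: x ahead of the robot, y to its left, z up, the work surface at z = 0. Lengths are in m, angles in rad, forces in N, time in s.
With the tool pointing down it reaches from about 0.3 to 0.775 m from the base axis. Payload 14.6 kg.
Tool frame: the origin (TCP) lies at the very end of the fingers, on their centre line; the grasp point (between the pads) lies 19 mm behind it; z points along the fingers, y is the direction in which the jaws open and shut (so a half turn about z gives the same grasp; the last joint's range is limited). The gripper opens to 94 mm and grips with 3 to 60 N. Pads are 16 mm wide; open, the fingers measure 119 mm over their backs; the gripper's body (75 mm by 177 mm) begins 78 mm behind the grasp point.
Start: joints at [1.164, 0.3, 1.521, -0, 1.321, -0.067], TCP at [0.183, 0.519, 0.205] pointing down, gripper open.
Joint ranges: [-3.03, 3.03], [-0.79, 2.21], [0.23, 2.52], [-1.04, 4.18], [0, 3.07], [-2.55, 2.55]. Speed limits (rad/s): [2.22, 2.22, 2.57, 3.14, 3.14, 3.14].

INTERFACE

Orientations are given as [roll, pitch, yaw] about the fixed x, y, z axes, in that order (R = Rz(yaw) Ry(pitch) Rx(roll)).
In Python, from station import get_obs, vision, hand_in gives the robot as it stands.
- The arm moves only by the tool play_rows, never from a script. Its argument "moves" is a list of rows, each an object with "claw": the opening, from 0 (shut) to 1 (fully open); "linear": the shift along the tool's x, y, z in mm, a list of three; "turn": the turn, a rotation vector about the tool's x, y, z in rad, a list of three. In form: [{"claw": claw, "linear": [tx, ty, tz], "turn": [ax, ay, az]}, ...]. A call has 1 to 8 rows; each row is the pose to reach, as a shift and turn from the pose measured when the call began, along the tool's axes at that moment; what a row does not reach only later rows make up. A row lasts 1/8 s, in which the tool goes at most 62.5 mm and 10.7 degrees, less where a joint would pass 70% of its speed; a pose out of reach is approached as far as the arm can. A call with a gripper value outside its range is refused whole. The fingers move at their own pace and stop on an object; "force" is the grip in N (left out, the last holds). Time passes only in rows, so rows that repeat a pose let the fingers close. It gives the time, the measured TCP pose, the force and the opening at its end, in the units of the state.
- get_obs(): the state, without advancing time (a new reading comes with each control period).
- vision.camera(name): name is "side" or "top" or "wrist"; returns the picture (384x512x3 uint8, blue, green, red); there is no depth.
- vision.camera_info(name): a dict with "camera_matrix" (3x3 intrinsics, pixels), "rvec" (rotation vector, rad) and "tvec" (3), from world to camera coordinates, as OpenCV has them; the wrist camera has in their place "mount" (4x4, takes a point from camera to tool coordinates, whose origin is the TCP and whose axes are the flange's). Camera axes: x right, y down, z forward; pixel columns grow to the right and rows downward; lengths in m; the calibration is good to about 2 mm. A picture is of the moment at which its call begins: read the wrist's pose just before it. camera_info takes no time and is no camera call.
- hand_in(): hands the job in, once; it reports no verdict.
The state is a dict: "time_s": time; "qpos": joint angles; "joint_vel": joint speeds; "tau": joint torques, N m; "ee_pos": TCP position; "eef_rot": TCP orientation; "force": force on the tool from outside, world axes, zero at the start; "moment": the same for the moment, N m; "grip_width": finger opening in m.
Only numpy, scipy, OpenCV 4.12 (cv2) and the standard library are available. Lean on these libraries where they do the work, as an engineer would, in place of code of your own. Each camera call takes 0.05 s, during which the arm holds its last target.

## Working session

There is one attempt and no reset: what is moved stays moved. The work goes in short steps, Python scripts to look and compute and a tool call to move; the robot and the scene stay as the last step left them, time stands still between calls to the robot, and variables do not carry over. Pictures are saved under pics/ and viewed, and the job is handed in when it is done.

Besides the shell and the picture viewer there is one more tool, called after "Request:" in YAML: its name, and indented under it one key for each argument. play_rows: Moves the arm, as the interface text tells. Its arguments: {"type":"object","properties":{"moves":{"type":"array","items":{"type":"object","properties":{"claw":{"type":"number"},"linear":{"type":"array","items":{"type":"number"}},"turn":{"type":"array","items":{"type":"number"}}}}},"force":{"type":"number"}},"required":["moves"]}

```bash
mkdir -p pics; ls; python3 - <<'E'
from station import get_obs, vision
import cv2
for n in ("side","top","wrist"):
    im=vision.camera(n); cv2.imwrite(f"pics/{n}0.png",im)
    print(n,vision.camera_info(n))
print(get_obs())
E
```

```text
pics
side {'camera_matrix': array([[498.87258931,   0.        , 256.89009813],
       [  0.        , 498.87258931, 198.10503747],
       [  0.        ,   0.        ,   1.        ]]), 'rvec': array([ 2.19283494, -0.79490016,  0.38215919]), 'tvec': array([-0.39007761,  0.25659599,  1.19197894])}
top {'camera_matrix': array([[482.97655866,   0.        , 254.11876951],
       [  0.        , 482.97655866, 190.40881275],
       [  0.        ,   0.        ,   1.        ]]), 'rvec': array([ 2.14643303, -2.14696628,  0.12095099]), 'tvec': array([0.00518136, 0.49545659, 1.34305526])}
wrist {'camera_matrix': array([[302.21384623,   0.        , 257.95385214],
       [  0.        , 302.21384623, 196.62780762],
       [  0.        ,   0.        ,   1.        ]]), 'mount': array([[ 6.00434781e-04, -9.68652012e-01, -2.48420851e-01,
         7.19662869e-02],
       [ 9.99999530e-01,  7.70620973e-04, -5.87829307e-04,
         1.79081363e-04],
       [ 7.60840359e-04, -2.48420382e-01,  9.68652020e-01,
        -1.78896428e-01],
       [ 0.00000000e+00,  0.00000000e+00,  0.00000000e+00,
         1.00000000e+00]])}
{'time_s': 0.15, 'qpos': array([ 1.16437524e+00,  3.00334158e-01,  1.52143470e+00, -2.84987847e-06,
        1.32070169e+00, -6.65896669e-02]), 'joint_vel': array([-0.00129444, -0.00031274, -0.00159884, -0.00098352,  0.00053354,
        0.00072636]), 'tau': array([ 2.46162226e-04, -5.31956863e+01, -3.52819312e+01,  7.07926461e-02,
        2.37057509e-02, -2.51035937e-05]), 'ee_pos': array([0.1832494 , 0.51836262, 0.20502338]), 'eef_rot': array([-3.14071652e+00, -5.56609540e-05,  2.80176192e+00]), 'force': array([ 0.25844195,  0.27607851, -0.07820289]), 'moment': array([-0.01138916,  0.0392833 ,  0.0455396 ]), 'grip_width': 0.09376295902212027}
```

View pics/side0.png

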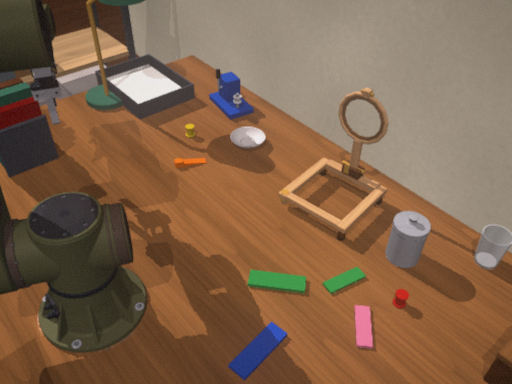

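View pics/top0.png

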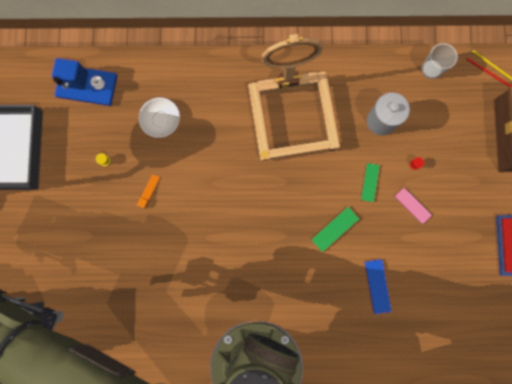

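View pics/wrist0.png

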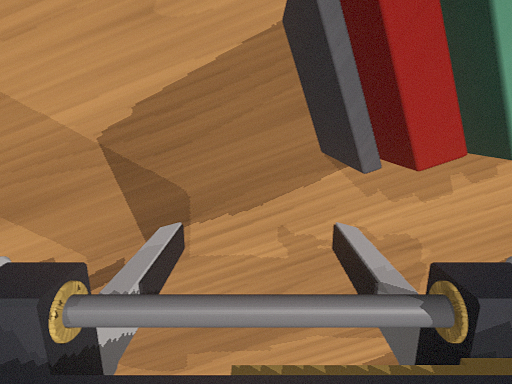

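The side view shows the large green block at (277,282), the small green one at (345,280), the orange shim at (190,161), and the stand's front-left corner at about (290,192). In the top view these are (336,229), (371,183), (149,191) and (264,156).

Candidates for the packer (top-view pixels):
- Small green at (371,183)
- Large green at (336,229)
- Blue at (378,286)
- Pink at (413,205)

By the description it should be the small green one. Next I'll measure it and check a close crop.

```bash
cat > h.py <<'E'
import cv2, numpy as np
from scipy.spatial.transform import Rotation as Ro
from station import get_obs, vision
def cam(name,obs=None):
    i=vision.camera_info(name); K=np.array(i['camera_matrix'])
    if name=='wrist':
        o=obs; T=np.eye(4); T[:3,:3]=Ro.from_euler('xyz',o['eef_rot']).as_matrix(); T[:3,3]=o['ee_pos']
        W=T@np.array(i['mount']); return K,W[:3,:3],W[:3,3]
    R=cv2.Rodrigues(np.array(i['rvec']))[0]; t=np.array(i['tvec'])
    return K,R.T,-R.T@t
def ray(c,px,z):
    K,R,p=c; px=np.atleast_2d(np.array(px,float))
    d=np.c_[(px-K[:2,2])/[K[0,0],K[1,1]],np.ones(len(px))]@R.T
    s=(z-p[2])/d[:,2]; return p+s[:,None]*d
def proj(c,P):
    K,R,p=c; q=(np.atleast_2d(P)-p)@R; return q[:,:2]/q[:,2:]*[K[0,0],K[1,1]]+K[:2,2]
def hsvmask(im,lo,hi):
    return cv2.inRange(cv2.cvtColor(im,cv2.COLOR_BGR2HSV),np.array(lo),np.array(hi))
def blobs(m,amin=60):
    cs,_=cv2.findContours(m,cv2.RETR_EXTERNAL,cv2.CHAIN_APPROX_NONE)
    return [c for c in cs if cv2.contourArea(c)>amin]
def rect(c,cont,z):
    P=ray(c,cont.reshape(-1,2),z)[:,:2]
    r=cv2.minAreaRect((P*1000).astype(np.float32)); return r,cv2.boxPoints(r)
E
python3 - <<'E'
from h import *
im=cv2.imread('pics/top0.png'); c=cam('top')
print('campos',c[2])
for n,lo,hi,z in (('green',(45,100,40),(80,255,255),.009),('orange',(5,200,150),(16,255,255),.01)):
    for b in blobs(hsvmask(im,lo,hi)):
        r,bx=rect(c,b,z); print(n,b.reshape(-1,2).mean(0),r); print(bx.round(0).tolist())
s=cv2.imread('pics/side0.png')
a=cv2.resize(im[60:250,230:450],None,fx=3,fy=3,interpolation=cv2.INTER_CUBIC)
cv2.imwrite('pics/cr1.png',a)
cv2.imwrite('pics/cr2.png',cv2.resize(s[140:300,230:430],None,fx=3.7,fy=3.7,interpolation=cv2.INTER_CUBIC))
E
```

```text
campos [ 0.31811896 -0.0179507   1.39562875]
green [335.0625     228.82291667] ((387.9391174316406, -226.0797119140625), (47.63894271850586, 143.3089599609375), 41.411319732666016)
[[323.0, -188.0], [417.0, -296.0], [453.0, -264.0], [358.0, -157.0]]
green [370.         182.04347826] ((522.423828125, -329.5436706542969), (36.85177230834961, 108.88378143310547), 79.09732818603516)
[[465.0, -337.0], [572.0, -358.0], [579.0, -322.0], [472.0, -301.0]]
orange [147.98630137 191.09589041] ((497.5631408691406, 312.8827209472656), (26.148298263549805, 99.5149154663086), 63.92798614501953)
[[447.0, 323.0], [537.0, 279.0], [548.0, 303.0], [459.0, 346.0]]
```

View pics/cr1.png

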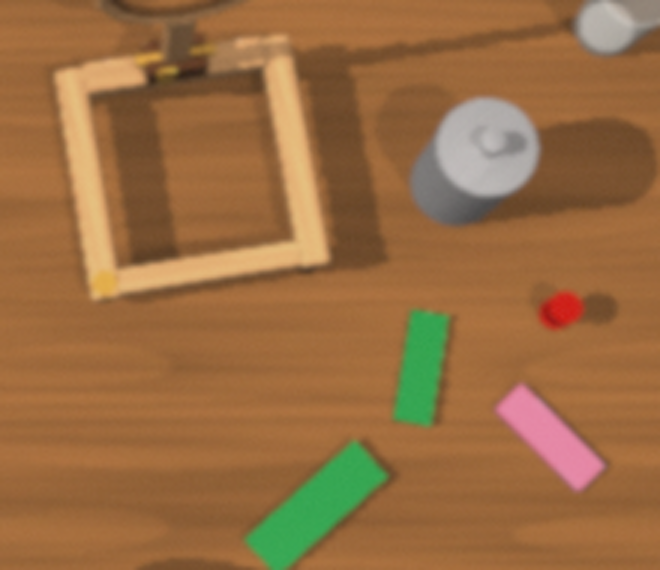

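View pics/cr2.png

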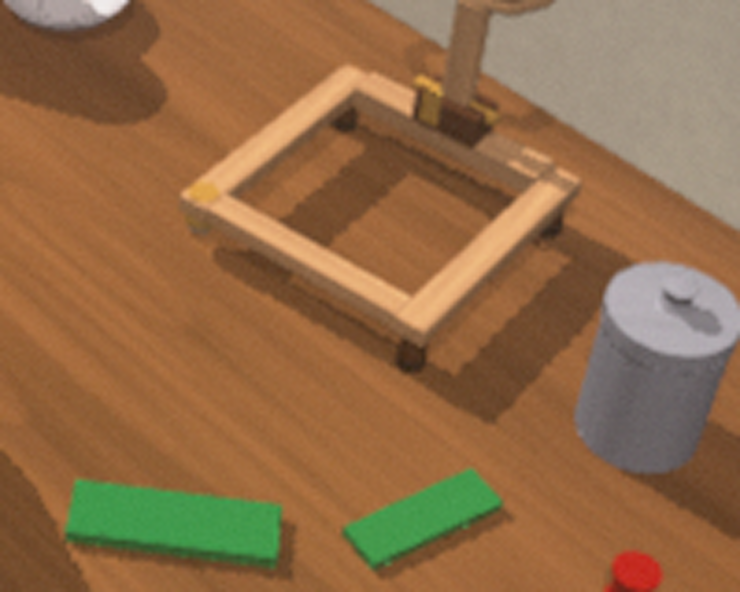

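The close crop shows the small green packer, and its 109 x 37 mm matches. The brass disc is on the front-left corner at crop pixel (104,284). Next is the stand's pose.

```bash
python3 - <<'E'
from h import *
im=cv2.imread('pics/top0.png'); c=cam('top'); s=cv2.imread('pics/side0.png'); cs=cam('side')
# frame outer corners by hand from crop (FL,FR,BR,BL)
pts=np.array([(92,299),(329,262),(287,37),(55,72)])/3.+[230,60]
P=ray(c,pts,.052)*1000; print(P.round(0))
print('lens',[np.linalg.norm(P[i]-P[(i+1)%4]).round(1) for i in range(4)],'ctr',P.mean(0))
# brass disc
for n,I,C,roi in (('top',im,c,(255,145,275,165)),('side',s,cs,(275,183,293,198))):
    x0,y0,x1,y1=roi; h=cv2.cvtColor(I,cv2.COLOR_BGR2HSV)[y0:y1,x0:x1]
    m=(h[...,1]>140)&(h[...,2]>170)&(h[...,0]>16)
    ys,xs=np.nonzero(m); 
    print(n,m.sum(),xs.mean()+x0,ys.mean()+y0, ray(C,[(xs.mean()+x0,ys.mean()+y0)],.052)*1000)
    print(np.round(h[::3,::3].reshape(-1,3)[:14].tolist()))
# front edge direction, from mask of bamboo
m=hsvmask(im,(8,40,170),(25,150,255)); cv2.imwrite('pics/m.png',m[60:250,230:450])
b=[x for x in blobs(m,300)]
for x in b: r,bx=rect(c,x,.052); print(r)
# wedge check from side
for n,lo,hi,z in (('green',(45,100,40),(80,255,255),.009),('orange',(5,200,150),(16,255,255),.01)):
    for b in blobs(hsvmask(s,lo,hi)):
        r,bx=rect(cs,b,z); print(n,r)
E
```

```text
[[ 581.  -14.   52.]
 [ 615. -237.   52.]
 [ 837. -202.   52.]
 [ 803.   22.   52.]]
lens [np.float64(226.3), np.float64(224.1), np.float64(226.1), np.float64(225.2)] ctr [ 708.92521986 -107.7936381    52.        ]
top 59 264.23728813559325 154.08474576271186 [[596.5888599  -23.85502767  52.        ]]
[[ 14 157 146]
 [ 16 127 193]
 [ 17 120 229]
 [ 18 114 230]
 [ 15 126 206]
 [ 14 156 141]
 [ 14 158 121]
 [ 14 161 144]
 [ 15 129 184]
 [ 18 116 230]
 [ 18 116 230]
 [ 16 125 217]
 [ 14 141 146]
 [ 15 131 156]]
side 31 284.51612903225805 191.41935483870967 [[594.13122429 -24.80015242  52.        ]]
[[ 13 159 160]
 [ 13 156 159]
 [ 14 160 164]
 [ 13 160 161]
 [ 13 157 158]
 [ 13 134 207]
 [ 13 159 156]
 [ 12 158 160]
 [ 13 157 154]
 [ 13 157 162]
 [ 14 123 230]
 [ 14 121 230]
 [ 13 156 159]
 [ 13 158 158]]
((713.0327758789062, -106.41688537597656), (231.46694946289062, 231.90362548828125), 8.883739471435547)
((942.7621459960938, -67.70144653320312), (62.11802291870117, 139.37046813964844), 24.469621658325195)
green ((383.3662109375, -227.72674560546875), (52.04133605957031, 142.4829864501953), 41.43193817138672)
green ((517.2196044921875, -332.7655944824219), (38.84402847290039, 110.82972717285156), 79.11222076416016)
green ((222.69622802734375, 1105.32666015625), (114.12786102294922, 51.36799240112305), 7.609956741333008)
orange ((494.4024963378906, 312.64508056640625), (40.21091842651367, 96.45665740966797), 63.297767639160156)
```

```bash
python3 - <<'E'
import cv2
im=cv2.imread('pics/top0.png'); s=cv2.imread('pics/side0.png')
a=cv2.resize(im[165:215,120:180],None,fx=6,fy=6,interpolation=cv2.INTER_CUBIC)
b=cv2.resize(s[140:180,160:220],None,fx=6,fy=6,interpolation=cv2.INTER_CUBIC)
b=cv2.copyMakeBorder(b,0,60,0,0,cv2.BORDER_CONSTANT)
cv2.imwrite('pics/cr3.png',cv2.hconcat([a,b]))
E
```

```text
(no output)
```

View pics/cr3.png

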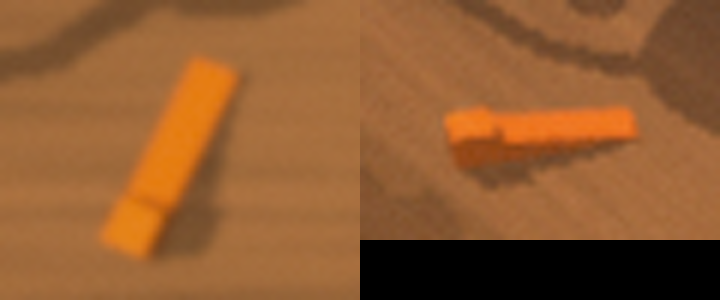

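The wedge's thin end is at the upper right in the top view, so its yaw is about -26°. The foot comes out at about (0.5955,-0.0242) and the stand's yaw at about 8.8°; the disc and the frame corners agree. The packer is at (0.522,-0.3295) with yaw -11°. I'll hover over it first.

```bash
cat >> h.py <<'E'
def go(p,yawdeg,o=None):
    o=o or get_obs(); R=Ro.from_euler('xyz',o['eef_rot']).as_matrix()
    T=Ro.from_euler('xyz',[np.pi,0,np.radians(yawdeg)]).as_matrix()
    print('t',round(o['time_s'],2),'lin',(R.T@(np.array(p)-o['ee_pos'])*1000).round(1).tolist(),'turn',Ro.from_matrix(R.T@T).as_rotvec().round(4).tolist())
E
python3 - <<'E'
from h import *
go((.40,-.305,.17),168.9)
E
```

```text
t 0.15 lin [-478.8, -704.0, 35.6] turn [-0.0009, -0.0001, -0.1461]
```

Request:
play_rows:
  moves:
    - {"claw": 1, "linear": [-60, -88, 4.5], "turn": [0, 0, -0.02]}
    - {"claw": 1, "linear": [-120, -176, 9], "turn": [0, 0, -0.04]}
    - {"claw": 1, "linear": [-180, -264, 13.5], "turn": [0, 0, -0.06]}
    - {"claw": 1, "linear": [-240, -352, 18], "turn": [0, 0, -0.08]}
    - {"claw": 1, "linear": [-330, -484, 25], "turn": [0, 0, -0.1]}
    - {"claw": 1, "linear": [-420, -610, 32], "turn": [0, 0, -0.12]}
    - {"claw": 1, "linear": [-517, -697, 36], "turn": [0, 0, -0.146]}
    - {"claw": 1, "linear": [-517, -697, 36], "turn": [0, 0, -0.146]}

```text
time_s: 1.15
ee_pos: [0.3196, 0.0374, 0.1846]
eef_rot: [-3.141, 0.001, 2.948]
force: [1.2, 0.3, -0.5]
grip_width: 0.0944
```

Request:
play_rows:
  moves:
    - {"claw": 1, "linear": [0, 0, 0], "turn": [0, 0, 0]}

```text
time_s: 1.27
ee_pos: [0.3201, 0.0339, 0.1845]
eef_rot: [-3.141, 0.001, 2.94]
force: [-1.3, 0.2, 0.2]
grip_width: 0.094
```

```bash
python3 - <<'E'
from h import *
go((.44,-.31,.17),168.9)
E
```

```text
t 1.27 lin [-186.2, -313.0, 14.9] turn [-0.0009, 0.0009, -0.0075]
```

Request:
play_rows:
  moves:
    - {"claw": 1, "linear": [-186, -313, 15], "turn": [0, 0, -0.0075]}
    - {"claw": 1, "linear": [-186, -313, 15], "turn": [0, 0, -0.0075]}
    - {"claw": 1, "linear": [-186, -313, 15], "turn": [0, 0, -0.0075]}
    - {"claw": 1, "linear": [-186, -313, 15], "turn": [0, 0, -0.0075]}
    - {"claw": 1, "linear": [-186, -313, 15], "turn": [0, 0, -0.0075]}
    - {"claw": 1, "linear": [-186, -313, 15], "turn": [0, 0, -0.0075]}
    - {"claw": 1, "linear": [-186, -313, 15], "turn": [0, 0, -0.0075]}
    - {"claw": 1, "linear": [-186, -313, 15], "turn": [0, 0, -0.0075]}

```text
time_s: 2.28
ee_pos: [0.44, -0.3084, 0.1696]
eef_rot: [-3.141, -0.0, 2.949]
force: [-0.0, 0.8, -0.3]
grip_width: 0.0938
```

```bash
cat >> h.py <<'E'
def wr(name):
    o=get_obs(); im=vision.camera('wrist'); cv2.imwrite(f'pics/{name}.png',im); return im,cam('wrist',o),o
E
python3 - <<'E'
from h import *
im,c,o=wr('w1'); print(o['ee_pos'],o['eef_rot'],o['force'])
for b in blobs(hsvmask(im,(45,100,30),(80,255,255)),500):
    r,bx=rect(c,b,.009); print(b.reshape(-1,2).mean(0),r,bx.round(0).tolist())
E
```

```text
[ 0.44000862 -0.30844304  0.16959732] [-3.14133363e+00 -2.11622235e-05  2.94897365e+00] [-0.01740661  0.80300248 -0.28349154]
[253.62162162 247.62162162] ((518.8970947265625, -329.38604736328125), (35.2565803527832, 110.34420013427734), 79.47105407714844) [[461.0, -337.0], [570.0, -357.0], [576.0, -322.0], [468.0, -302.0]]
[324.99641577 118.10752688] ((384.7268371582031, -225.07162475585938), (47.28304672241211, 143.34022521972656), 41.57557678222656) [[319.0, -187.0], [415.0, -294.0], [450.0, -263.0], [355.0, -156.0]]
```

View pics/w1.png

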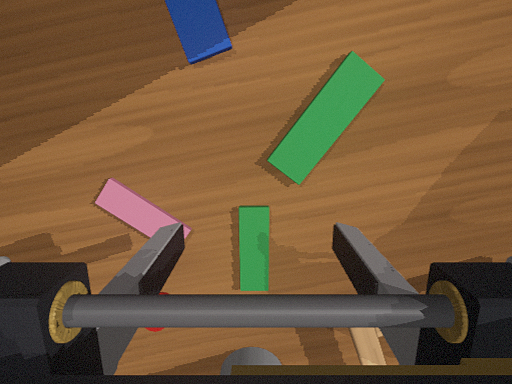

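The wrist view shows the small packer at (254,248), unobstructed, and both views agree on its position within 4 mm. I'll grip its near end.

```bash
python3 - <<'E'
from h import *
go((.4795,-.322,.05),169.4)
go((.4795,-.322,.003),169.4)
E
```

```text
t 2.33 lin [-41.3, -5.8, 120.0] turn [-0.0006, 0.0007, -0.0072]
t 2.33 lin [-41.2, -5.8, 167.0] turn [-0.0006, 0.0007, -0.0072]
```

Request:
play_rows:
  force: 20
  moves:
    - {"claw": 0.7, "linear": [-20, -3, 50], "turn": [0, 0, -0.007]}
    - {"claw": 0.7, "linear": [-41, -6, 100], "turn": [0, 0, -0.007]}
    - {"claw": 0.7, "linear": [-41, -6, 130], "turn": [0, 0, -0.007]}
    - {"claw": 0.7, "linear": [-41, -6, 155], "turn": [0, 0, -0.007]}
    - {"claw": 0.7, "linear": [-41, -6, 167], "turn": [0, 0, -0.007]}
    - {"claw": 0.7, "linear": [-41, -6, 167], "turn": [0, 0, -0.007]}
    - {"claw": 0.1, "linear": [-41, -6, 167], "turn": [0, 0, -0.007]}
    - {"claw": 0.1, "linear": [-41, -6, 167], "turn": [0, 0, -0.007]}

```text
time_s: 3.32
ee_pos: [0.4796, -0.3224, 0.004]
eef_rot: [-3.14, 0.002, 2.956]
force: [0.9, -0.1, -0.1]
grip_width: 0.049
```

Request:
play_rows:
  moves:
    - {"claw": 0.1, "linear": [0, 0, 0], "turn": [0, 0, 0]}
    - {"claw": 0.1, "linear": [0, 0, 0], "turn": [0, 0, 0]}
    - {"claw": 0.1, "linear": [0, 0, 0], "turn": [0, 0, 0]}

```text
time_s: 3.7
ee_pos: [0.4798, -0.3226, 0.0046]
eef_rot: [-3.14, 0.003, 2.956]
force: [-0.8, 1.1, 6.0]
grip_width: 0.0356
```

```bash
python3 - <<'E'
from h import *
go((.472,-.0432,.05),188.8)
E
```

```text
t 3.7 lin [59.0, 273.1, -46.0] turn [-0.002, 0.0023, -0.3388]
```

Request:
play_rows:
  moves:
    - {"claw": 0.1, "linear": [0, 0, -45], "turn": [0, 0, 0]}
    - {"claw": 0.1, "linear": [0, 0, -45], "turn": [0, 0, 0]}
    - {"claw": 0.1, "linear": [12, 55, -46], "turn": [0, 0, -0.06]}
    - {"claw": 0.1, "linear": [24, 110, -46], "turn": [0, 0, -0.13]}
    - {"claw": 0.1, "linear": [36, 165, -46], "turn": [0, 0, -0.2]}
    - {"claw": 0.1, "linear": [48, 220, -46], "turn": [0, 0, -0.27]}
    - {"claw": 0.1, "linear": [59, 273, -46], "turn": [-0.002, 0.002, -0.339]}
    - {"claw": 0.1, "linear": [59, 273, -46], "turn": [-0.002, 0.002, -0.339]}

```text
time_s: 4.7
ee_pos: [0.4715, -0.0406, 0.0494]
eef_rot: [3.141, -0.001, -2.983]
force: [-0.1, -0.2, -0.5]
grip_width: 0.0358
```

Request:
play_rows:
  moves:
    - {"claw": 0.1, "linear": [0, 0, 0], "turn": [0, 0, 0]}
    - {"claw": 0.1, "linear": [0, 0, 0], "turn": [0, 0, 0]}

```text
time_s: 4.95
ee_pos: [0.4714, -0.0415, 0.0491]
eef_rot: [3.141, -0.001, -2.985]
force: [-0.7, -0.7, -0.1]
grip_width: 0.0355
```

```bash
python3 - <<'E'
from h import *
im,c,o=wr('w2'); print(o['ee_pos'],o['eef_rot'],o['force'],o['grip_width'])
t=vision.camera('side'); cv2.imwrite('pics/s2.png',cv2.resize(t[140:300,210:430],None,fx=3.5,fy=3.5,interpolation=cv2.INTER_CUBIC))
go((.472,-.0432,.004),188.8)
E
```

```text
[ 0.47139252 -0.041451    0.04911832] [ 3.14113247e+00 -9.40851455e-04 -2.98461962e+00] [-0.65594088 -0.65151041 -0.06180521] 0.035508410357890076
t 5.05 lin [-0.3, -1.8, 45.2] turn [0.0004, -0.0008, 0.0033]
```

View pics/w2.png

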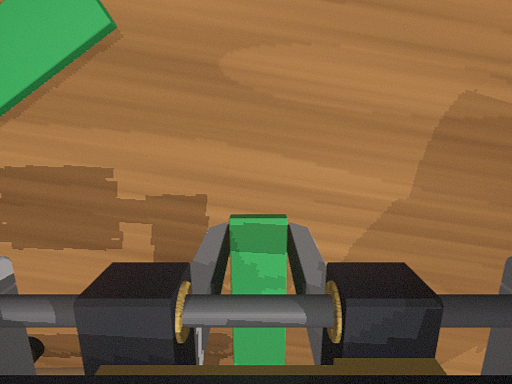

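View pics/s2.png

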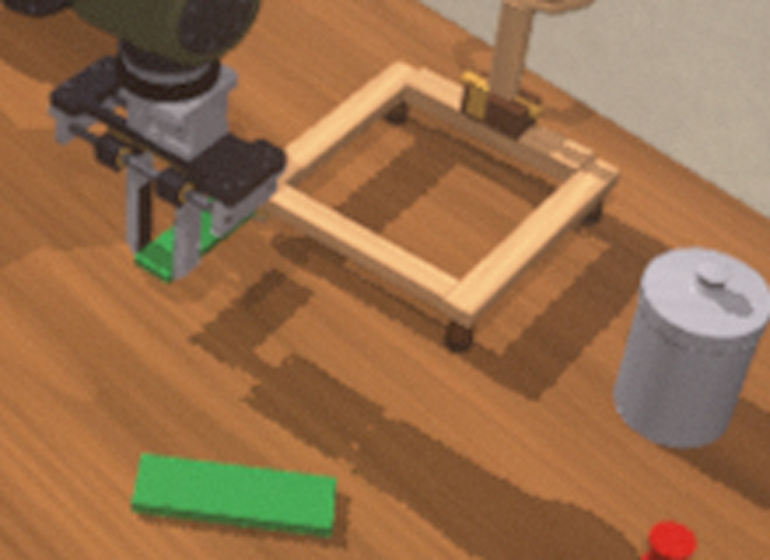

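The packer is held straight, tip short of the frame. I'll lower it, then slide it in.

Request:
play_rows:
  moves:
    - {"claw": 0.1, "linear": [0, -2, 30], "turn": [0, -0.001, 0.003]}
    - {"claw": 0.1, "linear": [0, -2, 40], "turn": [0, -0.001, 0.003]}
    - {"claw": 0.1, "linear": [0, -2, 45], "turn": [0, -0.001, 0.003]}
    - {"claw": 0.1, "linear": [0, -2, 45], "turn": [0, -0.001, 0.003]}

```text
time_s: 5.55
ee_pos: [0.472, -0.0436, 0.0046]
eef_rot: [3.141, 0.001, -2.988]
force: [-0.4, -0.6, -0.0]
grip_width: 0.0355
```

```bash
python3 - <<'E'
from h import *
go((.536,-.0333,.004),188.8)
E
```

```text
t 5.55 lin [-64.8, 0.4, 0.6] turn [0.0003, 0.0006, 0.0001]
```

Request:
play_rows:
  moves:
    - {"claw": 0.1, "linear": [-10, 0, 0], "turn": [0, 0, 0]}
    - {"claw": 0.1, "linear": [-20, 0, 0], "turn": [0, 0, 0]}
    - {"claw": 0.1, "linear": [-30, 0, 0], "turn": [0, 0, 0]}
    - {"claw": 0.1, "linear": [-40, 0, 0], "turn": [0, 0, 0]}
    - {"claw": 0.1, "linear": [-50, 0, 0], "turn": [0, 0, 0]}
    - {"claw": 0.1, "linear": [-60, 0, 0], "turn": [0, 0, 0]}
    - {"claw": 0.1, "linear": [-65, 0, 0], "turn": [0, 0, 0]}
    - {"claw": 0.1, "linear": [-65, 0, 0], "turn": [0, 0, 0]}

```text
time_s: 6.55
ee_pos: [0.5363, -0.0336, 0.0045]
eef_rot: [3.141, 0.0, -2.988]
force: [0.0, 0.4, 0.1]
grip_width: 0.0356
```

Request:
play_rows:
  moves:
    - {"claw": 0.7, "linear": [0, 0, 0], "turn": [0, 0, 0]}
    - {"claw": 0.7, "linear": [0, 0, 0], "turn": [0, 0, 0]}
    - {"claw": 0.7, "linear": [0, 0, 0], "turn": [0, 0, 0]}

```text
time_s: 6.92
ee_pos: [0.5362, -0.0336, 0.0046]
eef_rot: [3.141, 0.0, -2.988]
force: [0.2, -1.0, -0.2]
grip_width: 0.0619
```

Request:
play_rows:
  moves:
    - {"claw": 0.7, "linear": [10, 0, -30], "turn": [0, 0, 0]}
    - {"claw": 0.7, "linear": [50, 0, -90], "turn": [0, 0, 0]}
    - {"claw": 0.7, "linear": [90, 0, -120], "turn": [0, 0, 0]}
    - {"claw": 0.7, "linear": [90, 0, -165], "turn": [0, 0, 0]}
    - {"claw": 0.7, "linear": [90, 0, -165], "turn": [0, 0, 0]}
    - {"claw": 0.7, "linear": [90, 0, -165], "turn": [0, 0, 0]}

```text
time_s: 7.68
ee_pos: [0.4471, -0.0474, 0.1689]
eef_rot: [3.141, 0.0, -2.988]
force: [-0.4, 0.2, -0.5]
grip_width: 0.0655
```

```bash
python3 - <<'E'
from h import *
im,c,o=wr('w3'); print(o['ee_pos'],o['eef_rot'],o['force'],o['grip_width'])
t=vision.camera('side'); cv2.imwrite('pics/s3f.png',t);cv2.imwrite('pics/s3.png',cv2.resize(t[140:260,240:400],None,fx=4.5,fy=4.5,interpolation=cv2.INTER_CUBIC))
E
```

```text
[ 0.44706106 -0.04739472  0.16894846] [ 3.14112822e+00  6.74652375e-05 -2.98783845e+00] [-0.35908915  0.19660484 -0.45997066] 0.06552151291284582
```

View pics/w3.png

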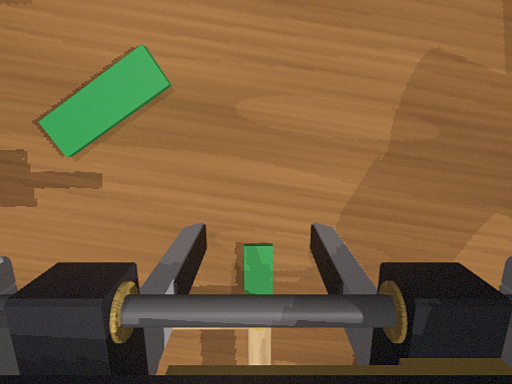

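View pics/s3.png

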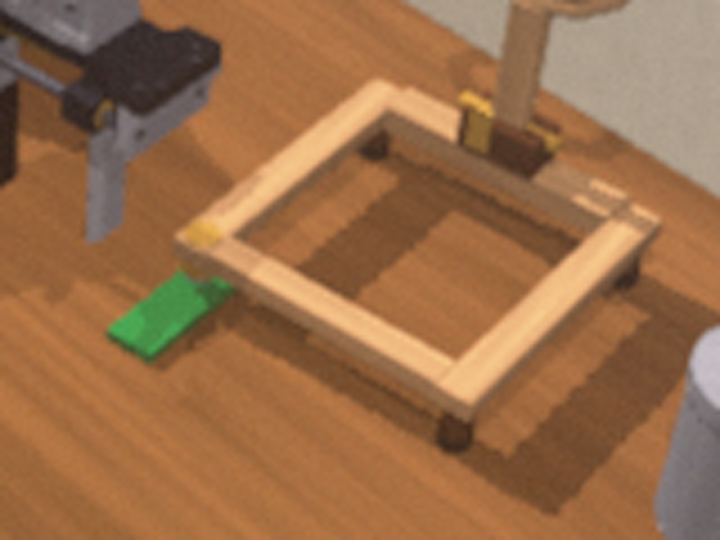

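The packer lies flat with the foot above it. In the wrist view the left rail is centred at column 259 and the packer at 258, so they line up. Now I'll look at the wedge.

```bash
python3 - <<'E'
from h import *
go((.41,.345,.17),154)
E
```

```text
t 7.78 lin [-23.7, 393.4, -1.3] turn [0.0005, -0.0017, 0.6076]
```

Request:
play_rows:
  moves:
    - {"claw": 0.7, "linear": [-3, 60, -1], "turn": [0, 0, 0.1]}
    - {"claw": 0.7, "linear": [-7, 120, -1], "turn": [0, 0, 0.2]}
    - {"claw": 0.7, "linear": [-11, 180, -1], "turn": [0, 0, 0.3]}
    - {"claw": 0.7, "linear": [-15, 240, -1], "turn": [0, 0, 0.4]}
    - {"claw": 0.7, "linear": [-18, 300, -1], "turn": [0, 0, 0.5]}
    - {"claw": 0.7, "linear": [-21, 360, -1], "turn": [0, 0, 0.6]}
    - {"claw": 0.7, "linear": [-24, 393, -1], "turn": [0, -0.002, 0.608]}
    - {"claw": 0.7, "linear": [-24, 393, -1], "turn": [0, -0.002, 0.608]}

```text
time_s: 8.78
ee_pos: [0.4094, 0.3462, 0.168]
eef_rot: [-3.14, -0.001, 2.69]
force: [-0.6, -1.3, -0.7]
grip_width: 0.0659
```

Request:
play_rows:
  moves:
    - {"claw": 0.7, "linear": [0, 0, 0], "turn": [0, 0, 0]}

```text
time_s: 8.9
ee_pos: [0.4093, 0.3456, 0.1671]
eef_rot: [-3.138, -0.002, 2.69]
force: [0.6, -0.1, -0.7]
grip_width: 0.0659
```

```bash
python3 - <<'E'
from h import *
im,c,o=wr('w4'); print(o['ee_pos'],o['eef_rot'])
for b in blobs(hsvmask(im,(3,190,60),(17,255,255)),300):
    r,bx=rect(c,b,.01); print(b.reshape(-1,2).mean(0),r,bx.round(0).tolist())
E
```

```text
[0.40930886 0.34556205 0.16707706] [-3.13834641e+00 -1.83923476e-03  2.69034291e+00]
[265.71891892 253.8       ] ((491.33966064453125, 315.638916015625), (24.199195861816406, 97.72269439697266), 66.36314392089844) [[442.0, 324.0], [531.0, 285.0], [541.0, 307.0], [451.0, 346.0]]
```

View pics/w4.png

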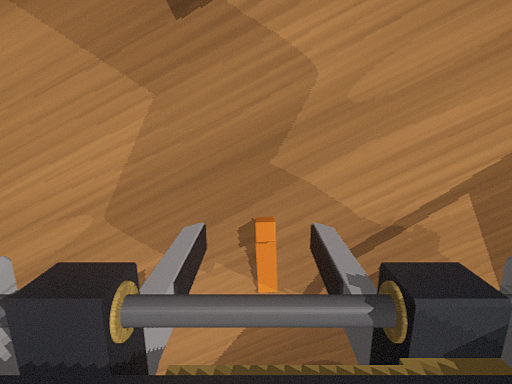

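```bash
python3 - <<'E'
from h import *
im=cv2.imread('pics/w4.png'); cv2.imwrite('pics/w4c.png',cv2.resize(im[205:305,220:310],None,fx=6,fy=6,interpolation=cv2.INTER_NEAREST))
h=hsvmask(im,(3,190,60),(17,255,255))
for r in list(range(212,300,4)):
    x=np.nonzero(h[r,200:320])[0]
    if len(x): print(r,x.min()+200,x.max()+200)
E
```

```text
220 255 274
224 255 274
228 255 274
232 255 275
236 255 275
240 255 275
244 256 275
248 256 275
252 256 275
256 256 275
260 250 275
264 257 275
268 257 276
272 257 276
276 257 276
280 258 276
284 258 276
288 258 276
```

View pics/w4c.png

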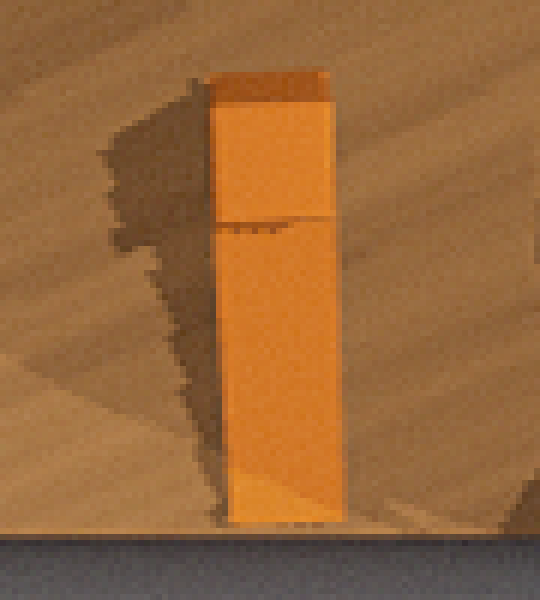

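```bash
python3 - <<'E'
from h import *
o=get_obs(); c=cam('wrist',o)
B=ray(c,[(265.6,221.8)],.02)[0]; F=ray(c,[(266,241.2)],.02)[0]; T=ray(c,[(267.7,292)],.0025)[0]
print(B,F,T,np.linalg.norm((T-B)[:2]),np.linalg.norm((F-B)[:2]))
u=(T-B)[:2]/np.linalg.norm((T-B)[:2]); y=np.degrees(np.arctan2(u[1],u[0])); print('yaw',y)
g=B[:2]+u*.0125; print('grip',g); go((*g,.045),180+y); go((*g,.004),180+y)
E
```

```text
[0.44971008 0.33504225 0.02      ] [0.47127077 0.32527949 0.02      ] [0.54170641 0.29456613 0.0025    ] 0.10050692150206775 0.023668015722852452
yaw -23.748313007309843
grip [0.46115162 0.33000825]
t 8.95 lin [-53.6, 9.1, 122.0] turn [-0.0031, -0.002, -0.0371]
t 8.95 lin [-53.7, 9.2, 163.0] turn [-0.0031, -0.002, -0.0371]
```

Request:
play_rows:
  force: 15
  moves:
    - {"claw": 0.6, "linear": [-27, 5, 50], "turn": [-0.003, -0.002, -0.037]}
    - {"claw": 0.6, "linear": [-53, 9, 100], "turn": [-0.003, -0.002, -0.037]}
    - {"claw": 0.6, "linear": [-53, 9, 130], "turn": [-0.003, -0.002, -0.037]}
    - {"claw": 0.6, "linear": [-53, 9, 150], "turn": [-0.003, -0.002, -0.037]}
    - {"claw": 0.6, "linear": [-53, 9, 162], "turn": [-0.003, -0.002, -0.037]}
    - {"claw": 0.6, "linear": [-53, 9, 162], "turn": [-0.003, -0.002, -0.037]}
    - {"claw": 0.1, "linear": [-53, 9, 162], "turn": [-0.003, -0.002, -0.037]}
    - {"claw": 0.1, "linear": [-53, 9, 162], "turn": [-0.003, -0.002, -0.037]}

```text
time_s: 9.95
ee_pos: [0.4608, 0.3303, 0.0058]
eef_rot: [3.141, 0.001, 2.727]
force: [-0.5, -0.3, 0.4]
grip_width: 0.0398
```

Request:
play_rows:
  moves:
    - {"claw": 0.1, "linear": [0, 0, 0], "turn": [0, 0, 0]}
    - {"claw": 0.1, "linear": [0, 0, 0], "turn": [0, 0, 0]}
    - {"claw": 0.1, "linear": [0, 0, 0], "turn": [0, 0, 0]}

```text
time_s: 10.32
ee_pos: [0.461, 0.3304, 0.0063]
eef_rot: [3.14, 0.001, 2.727]
force: [-0.7, -0.8, 5.4]
grip_width: 0.0239
```

```bash
python3 - <<'E'
from h import *
go((.44,-.0482,.06),188.8)
o=get_obs();print(o['force'],o['ee_pos'])
E
```

```text
t 10.32 lin [-133.4, -354.9, -54.1] turn [0.0011, 0.0015, -0.5681]
[-0.73606117 -0.83159555  5.39736539] [0.4609762  0.33044944 0.0062539 ]
```

Request:
play_rows:
  moves:
    - {"claw": 0.1, "linear": [0, 0, -54], "turn": [0, 0, 0]}
    - {"claw": 0.1, "linear": [0, 0, -54], "turn": [0, 0, 0]}
    - {"claw": 0.1, "linear": [-21, -56, -54], "turn": [0, 0, -0.09]}
    - {"claw": 0.1, "linear": [-42, -112, -54], "turn": [0, 0, -0.18]}
    - {"claw": 0.1, "linear": [-63, -168, -54], "turn": [0, 0, -0.27]}
    - {"claw": 0.1, "linear": [-84, -224, -54], "turn": [0, 0, -0.36]}
    - {"claw": 0.1, "linear": [-105, -280, -54], "turn": [0, 0, -0.45]}
    - {"claw": 0.1, "linear": [-124, -330, -54], "turn": [0, 0, -0.53]}

```text
time_s: 11.32
ee_pos: [0.4408, -0.0235, 0.0594]
eef_rot: [3.141, 0.001, -3.024]
force: [1.4, -0.1, 0.0]
grip_width: 0.0237
```

```bash
python3 - <<'E'
from h import *
go((.44,-.0482,.06),188.8)
E
```

```text
t 11.32 lin [3.7, -24.4, -0.6] turn [0.0007, 0.0013, -0.0356]
```

Request:
play_rows:
  moves:
    - {"claw": 0.1, "linear": [3.7, -24.4, 0], "turn": [0, 0, -0.036]}
    - {"claw": 0.1, "linear": [3.7, -24.4, 0], "turn": [0, 0, -0.036]}
    - {"claw": 0.1, "linear": [3.7, -24.4, 0], "turn": [0, 0, -0.036]}

```text
time_s: 11.7
ee_pos: [0.4398, -0.0474, 0.059]
eef_rot: [3.141, 0.001, -2.988]
force: [0.1, -0.0, -0.8]
grip_width: 0.0238
```

```bash
python3 - <<'E'
from h import *
im,c,o=wr('w5'); print(o['ee_pos'],o['eef_rot'],o['force'])
t=vision.camera('side'); cv2.imwrite('pics/s5.png',cv2.resize(t[140:260,210:370],None,fx=4.5,fy=4.5,interpolation=cv2.INTER_CUBIC))
go((.4942,-.0398,.030),188.8)
go((.4942,-.0398,.0165),188.8)
E
```

```text
[ 0.43981493 -0.0474383   0.05901916] [ 3.14052271e+00  7.10441717e-04 -2.98817035e+00] [ 0.08925805 -0.04981921 -0.81514717]
t 11.8 lin [-54.7, -1.1, 29.2] turn [0.0009, 0.001, 0.0012]
t 11.8 lin [-54.7, -1.1, 42.7] turn [0.0009, 0.001, 0.0012]
```

View pics/w5.png

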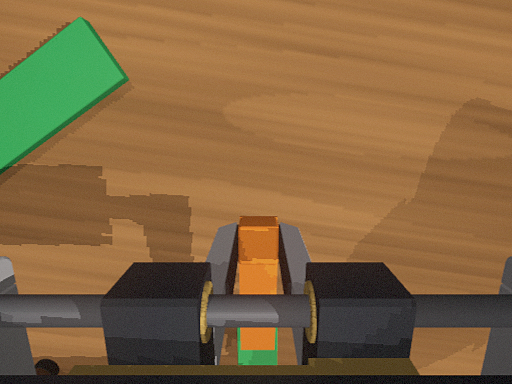

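View pics/s5.png

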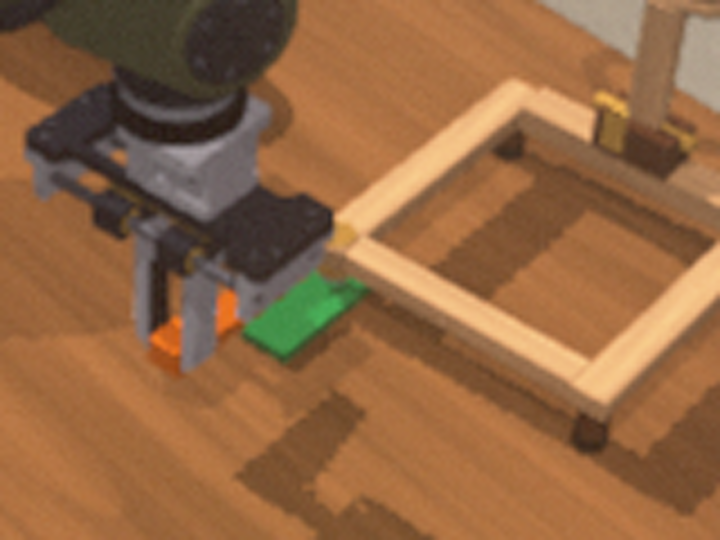

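Request:
play_rows:
  moves:
    - {"claw": 0.1, "linear": [-38, -1, 25], "turn": [0.001, 0.001, 0.001]}
    - {"claw": 0.1, "linear": [-38, -1, 40], "turn": [0.001, 0.001, 0.001]}
    - {"claw": 0.1, "linear": [-38, -1, 43], "turn": [0.001, 0.001, 0.001]}
    - {"claw": 0.1, "linear": [-48, -1, 43], "turn": [0.001, 0.001, 0.001]}
    - {"claw": 0.1, "linear": [-55, -1, 43], "turn": [0.001, 0.001, 0.001]}
    - {"claw": 0.1, "linear": [-55, -1, 43], "turn": [0.001, 0.001, 0.001]}

```text
time_s: 12.55
ee_pos: [0.4951, -0.0396, 0.0167]
eef_rot: [-3.141, 0.001, -2.988]
force: [-0.8, 0.4, 0.9]
grip_width: 0.0239
```

```bash
python3 - <<'E'
from h import *
o=get_obs();print(o['ee_pos'],o['force'])
go((.5100,-.0374,.0155),188.8)
t=vision.camera('side'); cv2.imwrite('pics/s6.png',cv2.resize(t[160:240,240:340],None,fx=7,fy=7,interpolation=cv2.INTER_CUBIC))
E
```

```text
[ 0.49508452 -0.03958339  0.01670158] [-0.80029957  0.43896761  0.86020644]
t 12.55 lin [-15.1, -0.1, 1.2] turn [-0.0004, 0.0009, 0.0003]
```

View pics/s6.png

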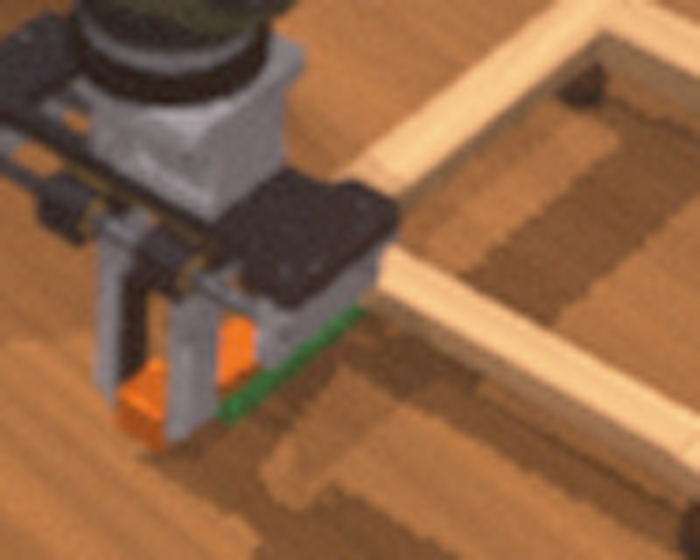

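Request:
play_rows:
  moves:
    - {"claw": 0.1, "linear": [0, 0, 1], "turn": [0, 0, 0]}
    - {"claw": 0.1, "linear": [-5, 0, 1.2], "turn": [0, 0, 0]}
    - {"claw": 0.1, "linear": [-10, 0, 1.2], "turn": [0, 0, 0]}
    - {"claw": 0.1, "linear": [-15, 0, 1.2], "turn": [0, 0, 0]}
    - {"claw": 0.1, "linear": [-15, 0, 1.2], "turn": [0, 0, 0]}

```text
time_s: 13.22
ee_pos: [0.5098, -0.0373, 0.0153]
eef_rot: [-3.141, 0.0, -2.988]
force: [0.3, 0.7, -0.7]
grip_width: 0.0235
```

Request:
play_rows:
  moves:
    - {"claw": 0.5, "linear": [0, 0, 0], "turn": [0, 0, 0]}
    - {"claw": 0.5, "linear": [0, 0, 0], "turn": [0, 0, 0]}
    - {"claw": 0.5, "linear": [0, 0, 0], "turn": [0, 0, 0]}
    - {"claw": 0.5, "linear": [20, 0, 0], "turn": [0, 0, 0]}
    - {"claw": 0.5, "linear": [40, 0, 0], "turn": [0, 0, 0]}
    - {"claw": 0.1, "linear": [60, 0, -50], "turn": [0, 0, 0]}
    - {"claw": 0.0, "linear": [70, 0, -90], "turn": [0, 0, 0]}
    - {"claw": 0.0, "linear": [70, 0, -90], "turn": [0, 0, 0]}

```text
time_s: 14.22
ee_pos: [0.4416, -0.0483, 0.1078]
eef_rot: [-3.14, 0.005, -2.988]
force: [-0.9, -0.2, 0.1]
grip_width: 0.0205
```

```bash
python3 - <<'E'
from h import *
im,c,o=wr('w6'); print(o['ee_pos'],o['eef_rot'],o['force'],o['grip_width'])
t=vision.camera('side'); cv2.imwrite('pics/s7f.png',t);cv2.imwrite('pics/s7.png',cv2.resize(t[160:240,240:340],None,fx=7,fy=7,interpolation=cv2.INTER_CUBIC))
cv2.imwrite('pics/w6c.png',im)
E
```

```text
[ 0.44155352 -0.04833631  0.10784146] [-3.13953076  0.00547398 -2.98785131] [-0.89186102 -0.20531432  0.10656984] 0.02049950063002904
```

View pics/w6c.png

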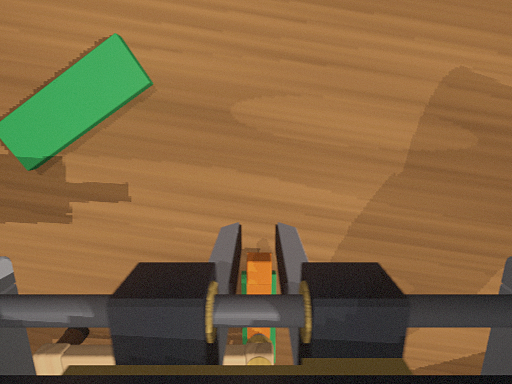

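View pics/s7.png

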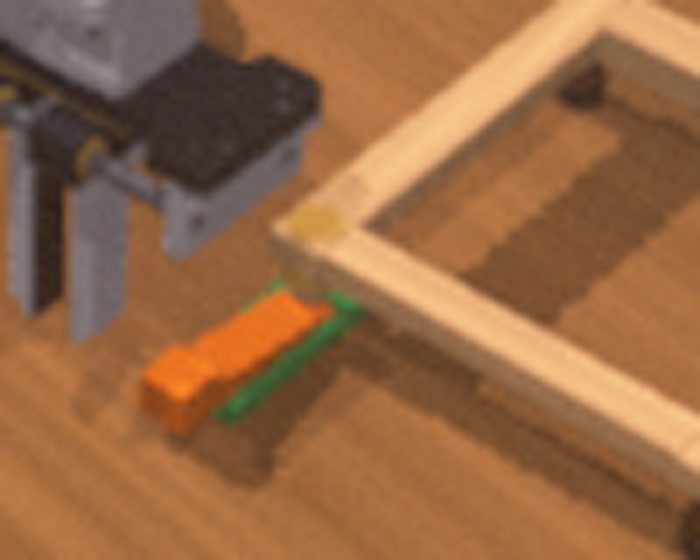

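The wedge lies centred on the packer with its thin end at the foot. I'll come down behind it with closed fingers and push.

```bash
python3 - <<'E'
from h import *
go((.465,-.0443,.0138),188.8)
E
```

```text
t 14.32 lin [-24.6, -0.1, 91.3] turn [-0.0004, 0.0009, 0.0003]
```

Request:
play_rows:
  moves:
    - {"claw": 0, "linear": [-12, 0, 40], "turn": [0, 0.001, 0]}
    - {"claw": 0, "linear": [-24, 0, 75], "turn": [0, 0.001, 0]}
    - {"claw": 0, "linear": [-24.5, 0, 91], "turn": [0, 0.001, 0]}
    - {"claw": 0, "linear": [-24.5, 0, 91], "turn": [0, 0.001, 0]}
    - {"claw": 0, "linear": [-24.5, 0, 91], "turn": [0, 0.001, 0]}

```text
time_s: 14.95
ee_pos: [0.4652, -0.0444, 0.0149]
eef_rot: [-3.141, 0.001, -2.988]
force: [0.7, -0.5, 0.4]
grip_width: 0.0003
```

```bash
python3 - <<'E'
from h import *
o=get_obs();print(o['ee_pos'],o['force'],o['grip_width'])
t=vision.camera('side'); cv2.imwrite('pics/s8.png',cv2.resize(t[160:240,240:340],None,fx=7,fy=7,interpolation=cv2.INTER_CUBIC))
go((.475,-.0427,.0138),188.8)
E
```

```text
[ 0.46515618 -0.04437174  0.01492127] [ 0.70973299 -0.50410494  0.40272808] 0.0003074320116622736
t 15.0 lin [-9.8, 0.2, 1.3] turn [-0.0009, 0.0014, 0.0003]
```

View pics/s8.png

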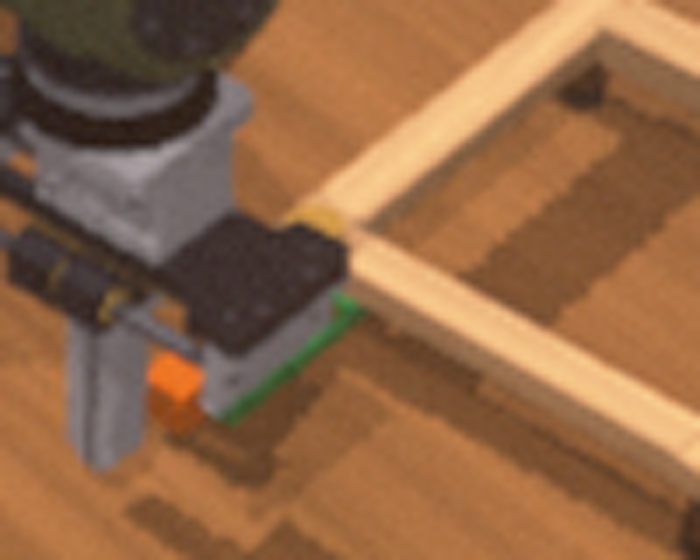

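Request:
play_rows:
  moves:
    - {"claw": 0, "linear": [-8, 0, 1], "turn": [0, 0.001, 0]}
    - {"claw": 0, "linear": [-15, 0, 1], "turn": [0, 0.001, 0]}
    - {"claw": 0, "linear": [-20, 0, 1], "turn": [0, 0.001, 0]}
    - {"claw": 0, "linear": [-20, 0, 1], "turn": [0, 0.001, 0]}

```text
time_s: 15.5
ee_pos: [0.4853, -0.0412, 0.0141]
eef_rot: [-3.141, 0.0, -2.988]
force: [0.3, -0.5, -0.1]
grip_width: 0.0006
```

Request:
play_rows:
  moves:
    - {"claw": 0, "linear": [-2, 0, 0], "turn": [0, 0, 0]}
    - {"claw": 0, "linear": [-3, 0, 0], "turn": [0, 0, 0]}
    - {"claw": 0, "linear": [-3, 0, 0], "turn": [0, 0, 0]}

```text
time_s: 15.88
ee_pos: [0.4883, -0.0408, 0.0141]
eef_rot: [-3.141, 0.0, -2.988]
force: [0.2, -0.3, -0.2]
grip_width: 0.0001
```

Request:
play_rows:
  moves:
    - {"claw": 0, "linear": [-2, 0, 0], "turn": [0, 0, 0]}
    - {"claw": 0, "linear": [-3, 0, 0], "turn": [0, 0, 0]}
    - {"claw": 0, "linear": [-3, 0, 0], "turn": [0, 0, 0]}

```text
time_s: 16.25
ee_pos: [0.4913, -0.0403, 0.0141]
eef_rot: [-3.141, 0.0, -2.988]
force: [0.2, -0.3, 0.0]
grip_width: 0.0004
```

Request:
play_rows:
  moves:
    - {"claw": 0, "linear": [-2, 0, 0], "turn": [0, 0, 0]}
    - {"claw": 0, "linear": [-3, 0, 0], "turn": [0, 0, 0]}
    - {"claw": 0, "linear": [-3, 0, 0], "turn": [0, 0, 0]}

```text
time_s: 16.62
ee_pos: [0.4944, -0.0399, 0.0141]
eef_rot: [-3.141, 0.001, -2.987]
force: [0.6, 0.2, 0.7]
grip_width: 0.0003
```

Request:
play_rows:
  moves:
    - {"claw": 0, "linear": [-2, 0, 0], "turn": [0, 0, 0]}
    - {"claw": 0, "linear": [-3, 0, 0], "turn": [0, 0, 0]}
    - {"claw": 0, "linear": [-3, 0, 0], "turn": [0, 0, 0]}

```text
time_s: 17.0
ee_pos: [0.4974, -0.0394, 0.0141]
eef_rot: [-3.141, 0.001, -2.987]
force: [-0.8, -0.1, -0.2]
grip_width: 0.0008
```

```bash
python3 - <<'E'
from h import *
im,c,o=wr('w9'); print(o['ee_pos'],o['force'])
t=vision.camera('side'); s=cv2.resize(t[160:240,240:340],None,fx=4.8,fy=4.8,interpolation=cv2.INTER_CUBIC)
w=cv2.resize(im[190:384,180:340],None,fx=1.98,fy=1.98,interpolation=cv2.INTER_CUBIC)
cv2.imwrite('pics/c9.png',cv2.hconcat([s[:384],w[:384]]) )
E
```

```text
[ 0.49741151 -0.0393602   0.01406138] [-0.75779214 -0.09853635 -0.21813586]
```

View pics/c9.png

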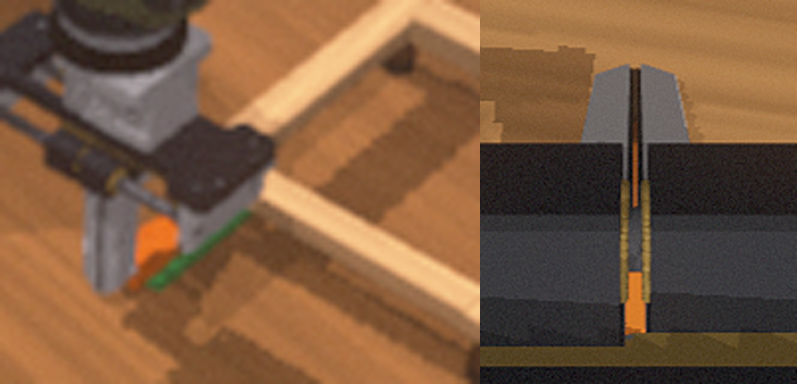

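Request:
play_rows:
  moves:
    - {"claw": 0, "linear": [-2, 0, 0], "turn": [0, 0, 0]}
    - {"claw": 0, "linear": [-3, 0, 0], "turn": [0, 0, 0]}
    - {"claw": 0, "linear": [-3, 0, 0], "turn": [0, 0, 0]}

```text
time_s: 17.48
ee_pos: [0.5004, -0.0389, 0.0141]
eef_rot: [-3.141, 0.001, -2.987]
force: [-0.2, -0.2, 0.8]
grip_width: 0.0005
```

Request:
play_rows:
  moves:
    - {"claw": 0, "linear": [-2, 0, 0], "turn": [0, 0, 0]}
    - {"claw": 0, "linear": [-3, 0, 0], "turn": [0, 0, 0]}
    - {"claw": 0, "linear": [-3, 0, 0], "turn": [0, 0, 0]}

```text
time_s: 17.85
ee_pos: [0.5035, -0.0384, 0.0141]
eef_rot: [-3.141, 0.001, -2.987]
force: [0.6, 0.0, -0.3]
grip_width: 0.0005
```

Request:
play_rows:
  moves:
    - {"claw": 0, "linear": [-2, 0, 0], "turn": [0, 0, 0]}
    - {"claw": 0, "linear": [-3, 0, 0], "turn": [0, 0, 0]}
    - {"claw": 0, "linear": [-3, 0, 0], "turn": [0, 0, 0]}

```text
time_s: 18.23
ee_pos: [0.5065, -0.0379, 0.014]
eef_rot: [-3.141, 0.001, -2.987]
force: [-0.0, 0.1, 0.4]
grip_width: 0.0007
```

Request:
play_rows:
  moves:
    - {"claw": 0, "linear": [-2, 0, 0], "turn": [0, 0, 0]}
    - {"claw": 0, "linear": [-3, 0, 0], "turn": [0, 0, 0]}
    - {"claw": 0, "linear": [-3, 0, 0], "turn": [0, 0, 0]}

```text
time_s: 18.6
ee_pos: [0.5095, -0.0375, 0.014]
eef_rot: [-3.141, 0.001, -2.987]
force: [0.4, 0.2, 0.3]
grip_width: 0.0006
```

Request:
play_rows:
  moves:
    - {"claw": 0, "linear": [-2, 0, 0], "turn": [0, 0, 0]}
    - {"claw": 0, "linear": [-3, 0, 0], "turn": [0, 0, 0]}
    - {"claw": 0, "linear": [-3, 0, 0], "turn": [0, 0, 0]}

```text
time_s: 18.98
ee_pos: [0.5126, -0.037, 0.014]
eef_rot: [-3.141, 0.001, -2.987]
force: [-0.1, 0.3, 0.1]
grip_width: 0.0005
```

Request:
play_rows:
  moves:
    - {"claw": 0, "linear": [-2, 0, 0], "turn": [0, 0, 0]}
    - {"claw": 0, "linear": [-3, 0, 0], "turn": [0, 0, 0]}
    - {"claw": 0, "linear": [-3, 0, 0], "turn": [0, 0, 0]}

```text
time_s: 19.35
ee_pos: [0.5156, -0.0365, 0.014]
eef_rot: [-3.141, 0.001, -2.987]
force: [0.1, -0.6, -0.5]
grip_width: 0.0006
```

```bash
python3 - <<'E'
from h import *
im,c,o=wr('w10'); print(o['ee_pos'],o['force'])
t=vision.camera('side'); s=cv2.resize(t[160:240,240:340],None,fx=7,fy=7,interpolation=cv2.INTER_CUBIC)
cv2.imwrite('pics/c10.png',s )
E
```

```text
[ 0.51561061 -0.03652704  0.01403115] [ 0.13999127 -0.55467291 -0.46118603]
```

View pics/c10.png

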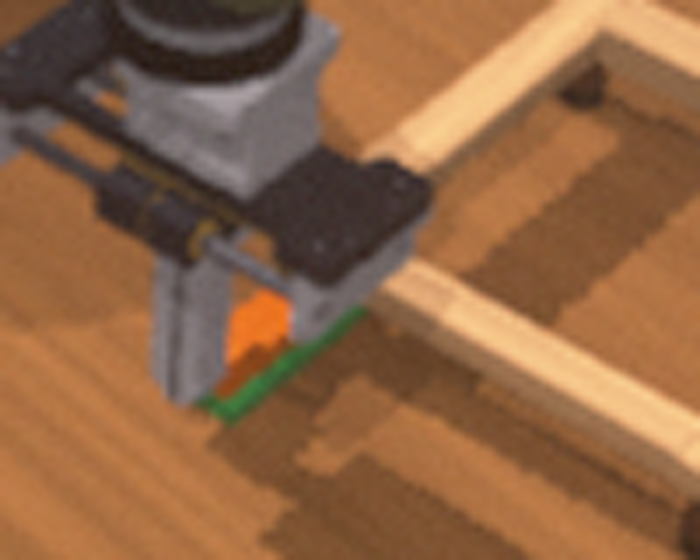

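The packer has stayed put and the wedge is sliding along it. I'll continue pushing.

Request:
play_rows:
  moves:
    - {"claw": 0, "linear": [-2, 0, 0], "turn": [0, 0, 0]}
    - {"claw": 0, "linear": [-3, 0, 0], "turn": [0, 0, 0]}
    - {"claw": 0, "linear": [-3, 0, 0], "turn": [0, 0, 0]}

```text
time_s: 19.82
ee_pos: [0.5186, -0.0361, 0.014]
eef_rot: [-3.141, 0.001, -2.987]
force: [0.9, 1.2, -0.3]
grip_width: 0.0004
```

Request:
play_rows:
  moves:
    - {"claw": 0, "linear": [-2, 0, 0], "turn": [0, 0, 0]}
    - {"claw": 0, "linear": [-3, 0, 0], "turn": [0, 0, 0]}
    - {"claw": 0, "linear": [-3, 0, 0], "turn": [0, 0, 0]}

```text
time_s: 20.2
ee_pos: [0.5207, -0.0357, 0.014]
eef_rot: [-3.141, -0.001, -2.987]
force: [-8.4, -1.4, 5.8]
grip_width: 0.0008
```

```bash
python3 - <<'E'
from h import *
im,c,o=wr('w11'); print(o['ee_pos'],o['eef_rot'],o['force'],o['moment'])
t=vision.camera('side'); s=cv2.resize(t[160:240,240:340],None,fx=7,fy=7,interpolation=cv2.INTER_CUBIC)
cv2.imwrite('pics/c11.png',s ); cv2.imwrite('pics/s11f.png',t)
print(get_obs()['force'])
E
```

```text
[ 0.52070626 -0.03566519  0.01397754] [-3.14093415e+00 -1.37892556e-03 -2.98721100e+00] [-8.35058417 -1.43405931  5.76885918] [-0.17142871  1.50424359  0.01018232]
[-9.07791984 -1.3279462   6.5417122 ]
```

View pics/c11.png

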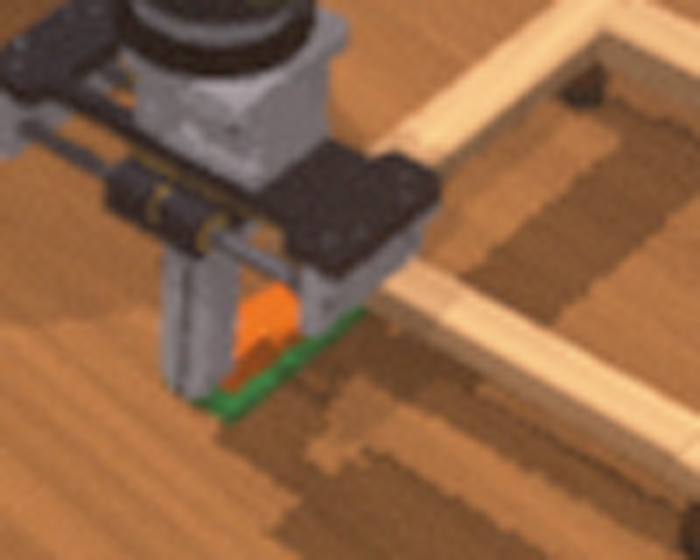

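View pics/w11.png

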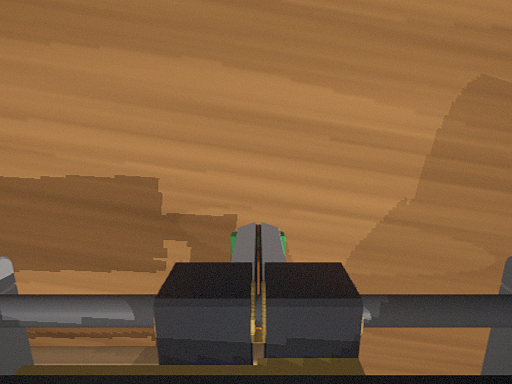

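The push jumped from about 0 to 8–9 N within 2 mm, so the wedge has bitten. The fingertips also carry about 6 N vertically through friction. I'll back off and look.

Request:
play_rows:
  moves:
    - {"claw": 0, "linear": [1, 0, 0], "turn": [0, 0, 0]}
    - {"claw": 0, "linear": [2, 0, 0], "turn": [0, 0, 0]}
    - {"claw": 0, "linear": [6, 0, 0], "turn": [0, 0, 0]}
    - {"claw": 0, "linear": [25, 0, -5], "turn": [0, 0, 0]}
    - {"claw": 0, "linear": [60, 0, -60], "turn": [0, 0, 0]}
    - {"claw": 0, "linear": [90, 0, -120], "turn": [0, 0, 0]}
    - {"claw": 0, "linear": [90, 0, -150], "turn": [0, 0, 0]}
    - {"claw": 0, "linear": [90, 0, -150], "turn": [0, 0, 0]}

```text
time_s: 21.3
ee_pos: [0.4328, -0.0497, 0.1665]
eef_rot: [-3.139, 0.004, -2.987]
force: [-0.5, -1.0, -1.2]
grip_width: 0.0005
```

```bash
python3 - <<'E'
from h import *
im,c,o=wr('w12'); print(o['ee_pos'],o['eef_rot'],o['force'])
t=vision.camera('side'); cv2.imwrite('pics/s12f.png',t)
cv2.imwrite('pics/c12.png',cv2.resize(t[160:240,240:340],None,fx=7,fy=7,interpolation=cv2.INTER_CUBIC))
E
```

```text
[ 0.43278118 -0.04965263  0.16654818] [-3.13908996  0.00374487 -2.98743674] [-0.51769227 -1.03173861 -1.1760674 ]
```

View pics/w12.png

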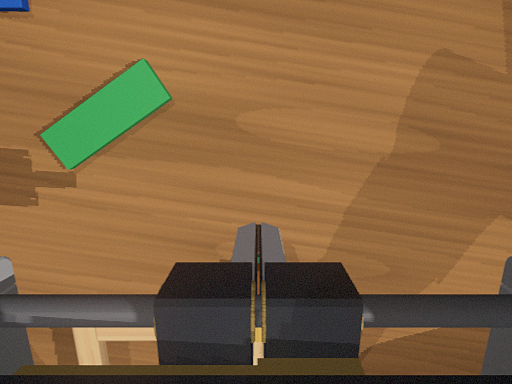

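View pics/c12.png

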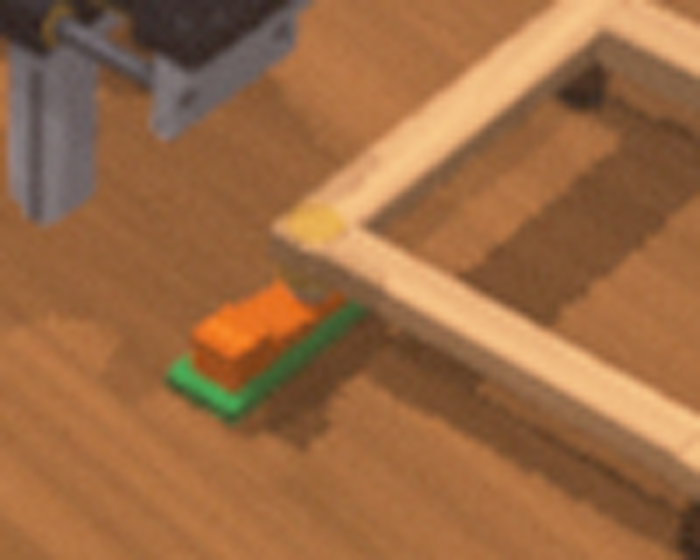

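The side view shows the wedge block at crop (215,350), straight on the packer with its nose under the foot. Next I'll check the stand for shift or tilt by comparing images with those taken before the push.

```bash
python3 - <<'E'
from h import *
g=lambda n:cv2.cvtColor(cv2.imread(n),cv2.COLOR_BGR2GRAY).astype(np.float32)
a=g('pics/s3f.png');b=g('pics/s12f.png');a0=g('pics/side0.png');d=g('pics/s7f.png')
for nm,(x0,y0,x1,y1) in (('hoop',(332,84,396,150)),('FRcorner',(320,200,360,245)),('BR',(355,165,395,200)),('FL',(277,180,330,206)),('ref canister',(380,205,440,272))):
    out=[]
    for A,B in ((a0,b),(a,b),(d,b),(a0,a)):
        w=cv2.createHanningWindow((x1-x0,y1-y0),cv2.CV_32F)
        s,r=cv2.phaseCorrelate(A[y0:y1,x0:x1].copy(),B[y0:y1,x0:x1].copy(),w); out.append((round(s[0],2),round(s[1],2)))
    print(nm,out)
E
```

```text
hoop [(-0.01, 0.03), (-0.01, 0.0), (-0.03, 0.09), (0.07, -0.02)]
FRcorner [(0.03, 0.4), (-0.06, 0.54), (-0.14, 0.55), (0.13, 0.58)]
BR [(-0.14, -0.13), (-0.09, -0.05), (0.01, -0.08), (-0.02, 0.03)]
FL [(-0.01, 0.5), (0.23, 0.34), (-0.0, 0.25), (-0.33, 0.57)]
ref canister [(0.03, -0.06), (-0.04, 0.04), (0.02, -0.01), (0.03, -0.04)]
```

The hoop shifted less than 0.1 px, so the stand has neither tipped nor slid. I'll do a gentle second push to confirm the wedge is still seated and find its contact position.

```bash
python3 - <<'E'
from h import *
go((.495,-.0397,.016),188.8)
E
```

```text
t 21.4 lin [-64.2, -0.1, 147.4] turn [-0.0006, -0.0015, 0.0007]
```

Request:
play_rows:
  moves:
    - {"claw": 0, "linear": [-25, 0, 50], "turn": [0, -0.001, 0]}
    - {"claw": 0, "linear": [-45, 0, 100], "turn": [0, -0.001, 0]}
    - {"claw": 0, "linear": [-55, 0, 130], "turn": [0, -0.001, 0]}
    - {"claw": 0, "linear": [-64, 0, 146], "turn": [0, -0.001, 0]}
    - {"claw": 0, "linear": [-64, 0, 147], "turn": [0, -0.001, 0]}
    - {"claw": 0, "linear": [-64, 0, 147], "turn": [0, -0.001, 0]}

```text
time_s: 22.15
ee_pos: [0.4943, -0.0396, 0.0162]
eef_rot: [-3.141, -0.001, -2.987]
force: [0.2, -0.3, 0.5]
grip_width: 0.0006
```

```bash
python3 - <<'E'
from h import *
go((.517,-.0362,.0145),188.8)
o=get_obs();print(o['ee_pos'],o['eef_rot'],o['force'])
E
```

```text
t 22.15 lin [-23.0, -0.2, 1.7] turn [-0.0003, -0.0014, 0.0009]
[ 0.49428539 -0.03956129  0.01619162] [-3.14129346e+00 -1.41253667e-03 -2.98714650e+00] [ 0.15561552 -0.34892803  0.47889492]
```

Request:
play_rows:
  moves:
    - {"claw": 0, "linear": [-10, 0, 1.5], "turn": [0, -0.001, 0]}
    - {"claw": 0, "linear": [-20, 0, 1.5], "turn": [0, -0.001, 0]}
    - {"claw": 0, "linear": [-24, 0, 1.5], "turn": [0, -0.001, 0]}
    - {"claw": 0, "linear": [-24, 0, 1.5], "turn": [0, -0.001, 0]}
    - {"claw": 0, "linear": [-24, 0, 1.5], "turn": [0, -0.001, 0]}

```text
time_s: 22.78
ee_pos: [0.5178, -0.0359, 0.0146]
eef_rot: [-3.141, -0.001, -2.987]
force: [-0.2, -0.0, 0.8]
grip_width: 0.0007
```

Request:
play_rows:
  moves:
    - {"claw": 0, "linear": [-1, 0, 0], "turn": [0, 0, 0]}
    - {"claw": 0, "linear": [-1, 0, 0], "turn": [0, 0, 0]}

```text
time_s: 23.02
ee_pos: [0.5188, -0.0357, 0.0147]
eef_rot: [-3.141, -0.0, -2.987]
force: [-0.5, 0.3, -0.0]
grip_width: 0.0003
```

Request:
play_rows:
  moves:
    - {"claw": 0, "linear": [-0.7, 0, 0], "turn": [0, 0, 0]}
    - {"claw": 0, "linear": [-0.7, 0, 0], "turn": [0, 0, 0]}

```text
time_s: 23.28
ee_pos: [0.5195, -0.0356, 0.0147]
eef_rot: [-3.141, -0.0, -2.987]
force: [0.5, 0.2, 0.4]
grip_width: 0.0003
```

Request:
play_rows:
  moves:
    - {"claw": 0, "linear": [-0.7, 0, 0], "turn": [0, 0, 0]}
    - {"claw": 0, "linear": [-0.7, 0, 0], "turn": [0, 0, 0]}

```text
time_s: 23.52
ee_pos: [0.5203, -0.0355, 0.0147]
eef_rot: [-3.141, -0.0, -2.987]
force: [0.5, -0.3, 0.3]
grip_width: 0.0006
```

Request:
play_rows:
  moves:
    - {"claw": 0, "linear": [-0.5, 0, 0], "turn": [0, 0, 0]}
    - {"claw": 0, "linear": [-0.5, 0, 0], "turn": [0, 0, 0]}

```text
time_s: 23.78
ee_pos: [0.5206, -0.0355, 0.0147]
eef_rot: [-3.141, -0.001, -2.987]
force: [-2.0, -0.8, 1.7]
grip_width: 0.0004
```

The contact is at the same place (0.5206), so the wedge held. I'll nudge it a little more, to about 5 N.

Request:
play_rows:
  moves:
    - {"claw": 0, "linear": [-0.4, 0, -0.2], "turn": [0, 0, 0]}
    - {"claw": 0, "linear": [-0.4, 0, -0.2], "turn": [0, 0, 0]}

```text
time_s: 24.02
ee_pos: [0.5206, -0.0354, 0.0147]
eef_rot: [-3.141, -0.002, -2.987]
force: [-3.1, -1.5, -0.0]
grip_width: 0.0006
```

Request:
play_rows:
  moves:
    - {"claw": 0, "linear": [-0.4, 0, -0.2], "turn": [0, 0, 0]}
    - {"claw": 0, "linear": [-0.4, 0, -0.2], "turn": [0, 0, 0]}

```text
time_s: 24.28
ee_pos: [0.5207, -0.0354, 0.0147]
eef_rot: [3.142, -0.003, -2.987]
force: [-5.1, -1.7, -0.5]
grip_width: 0.0003
```

Request:
play_rows:
  moves:
    - {"claw": 0, "linear": [-0.4, 0, -0.1], "turn": [0, 0, 0]}
    - {"claw": 0, "linear": [-0.4, 0, -0.1], "turn": [0, 0, 0]}

```text
time_s: 24.52
ee_pos: [0.5209, -0.0353, 0.0147]
eef_rot: [3.141, -0.003, -2.987]
force: [-5.4, -1.9, 1.1]
grip_width: 0.0002
```

It slides at about 5.5 N, so it is properly loaded. I'll back off and move above the press spot.

Request:
play_rows:
  moves:
    - {"claw": 0, "linear": [1, 0, 0], "turn": [0, 0, 0]}
    - {"claw": 0, "linear": [3, 0, 0], "turn": [0, 0, 0]}
    - {"claw": 0, "linear": [12, 0, 0], "turn": [0, 0, 0]}
    - {"claw": 0, "linear": [40, 0, -40], "turn": [0, 0, 0]}
    - {"claw": 0, "linear": [40, 0, -95], "turn": [0, 0, 0]}
    - {"claw": 0, "linear": [40, 0, -95], "turn": [0, 0, 0]}

```text
time_s: 25.28
ee_pos: [0.4831, -0.0418, 0.1135]
eef_rot: [-3.14, 0.004, -2.987]
force: [-0.6, 0.5, -1.1]
grip_width: 0.0005
```

```bash
python3 - <<'E'
from h import *
o=get_obs();print(o['ee_pos'],o['eef_rot'],o['force'])
t=vision.camera('side'); cv2.imwrite('pics/s13f.png',t)
cv2.imwrite('pics/c13.png',cv2.resize(t[160:240,240:340],None,fx=7,fy=7,interpolation=cv2.INTER_CUBIC))
tp=vision.camera('top'); cv2.imwrite('pics/t13.png',tp)
a=cv2.imread('pics/side0.png',0).astype(np.float32);b=cv2.cvtColor(t,cv2.COLOR_BGR2GRAY).astype(np.float32)
print(cv2.phaseCorrelate(a[84:150,332:396].copy(),b[84:150,332:396].copy()))
go((.595,-.0242,.075),188.8)
E
```

```text
[ 0.4831493  -0.04179255  0.11353811] [-3.13960572  0.00375807 -2.98729581] [-0.60916209  0.48824628 -1.09994968]
((-0.00948334381904914, -0.04901550124101561), 0.9779752219716707)
t 25.38 lin [-114.9, -0.4, 34.6] turn [-0.0, -0.0023, 0.0007]
```

View pics/c13.png

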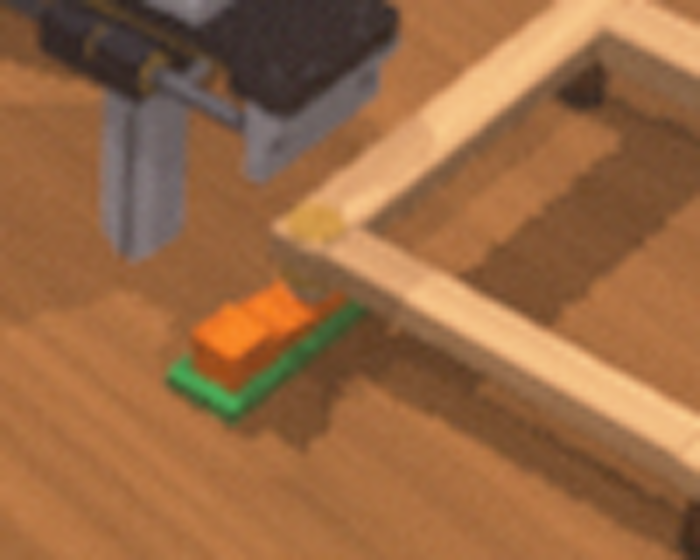

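Request:
play_rows:
  moves:
    - {"claw": 0, "linear": [-50, 0, 5], "turn": [0, -0.002, 0]}
    - {"claw": 0, "linear": [-100, 0, 15], "turn": [0, -0.002, 0]}
    - {"claw": 0, "linear": [-115, 0, 30], "turn": [0, -0.002, 0]}
    - {"claw": 0, "linear": [-115, 0, 35], "turn": [0, -0.002, 0]}
    - {"claw": 0, "linear": [-115, 0, 35], "turn": [0, -0.002, 0]}
    - {"claw": 0, "linear": [-115, 0, 35], "turn": [0, -0.002, 0]}

```text
time_s: 26.12
ee_pos: [0.5946, -0.024, 0.0751]
eef_rot: [-3.141, 0.0, -2.987]
force: [0.2, -0.1, -0.4]
grip_width: 0.0007
```

```bash
python3 - <<'E'
from h import *
o=get_obs();print(o['ee_pos'],o['eef_rot'],o['force'])
t=vision.camera('side'); cv2.imwrite('pics/c14.png',cv2.resize(t[140:240,240:365],None,fx=5.6,fy=5.6,interpolation=cv2.INTER_CUBIC))
go((.595,-.0242,.055),188.8)
E
```

```text
[ 0.59462982 -0.02396468  0.0750847 ] [-3.14144784e+00  8.00394015e-05 -2.98747507e+00] [ 0.1561718  -0.09257645 -0.42314472]
t 26.18 lin [-0.2, -0.3, 20.3] turn [-0.0002, 0.0004, 0.0005]
```

View pics/c14.png

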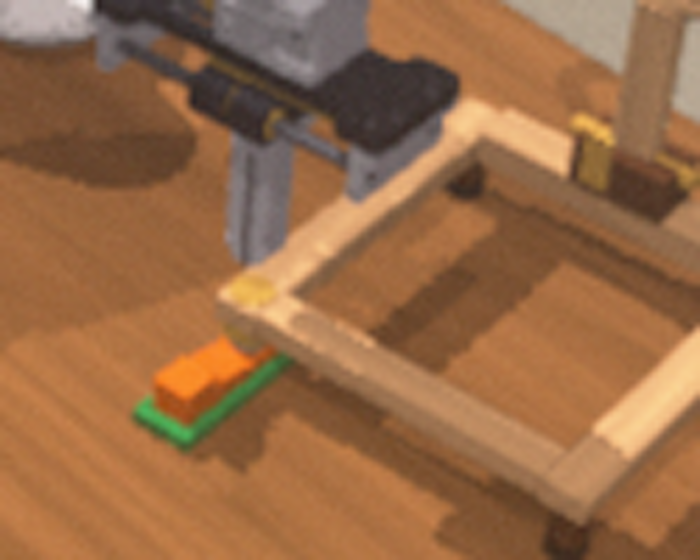

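Request:
play_rows:
  moves:
    - {"claw": 0, "linear": [0, 0, 10], "turn": [0, 0, 0]}
    - {"claw": 0, "linear": [0, 0, 16], "turn": [0, 0, 0]}
    - {"claw": 0, "linear": [0, 0, 20], "turn": [0, 0, 0]}
    - {"claw": 0, "linear": [0, 0, 20], "turn": [0, 0, 0]}
    - {"claw": 0, "linear": [0, 0, 20], "turn": [0, 0, 0]}

```text
time_s: 26.8
ee_pos: [0.5949, -0.024, 0.0554]
eef_rot: [-3.141, 0.001, -2.987]
force: [1.0, -0.0, -0.1]
grip_width: 0.0007
```

Request:
play_rows:
  moves:
    - {"claw": 0, "linear": [0, 0, 1], "turn": [0, 0, 0]}
    - {"claw": 0, "linear": [0, 0, 1], "turn": [0, 0, 0]}

```text
time_s: 27.05
ee_pos: [0.595, -0.024, 0.0544]
eef_rot: [-3.141, 0.001, -2.987]
force: [-0.5, -0.1, 0.5]
grip_width: 0.0004
```

Request:
play_rows:
  moves:
    - {"claw": 0, "linear": [0, 0, 0.7], "turn": [0, 0, 0]}
    - {"claw": 0, "linear": [0, 0, 0.7], "turn": [0, 0, 0]}

```text
time_s: 27.3
ee_pos: [0.5949, -0.024, 0.0537]
eef_rot: [-3.141, 0.001, -2.988]
force: [-0.6, 0.4, -0.1]
grip_width: 0.0005
```

Request:
play_rows:
  moves:
    - {"claw": 0, "linear": [0, 0, 0.6], "turn": [0, 0, 0]}
    - {"claw": 0, "linear": [0, 0, 0.6], "turn": [0, 0, 0]}

```text
time_s: 27.55
ee_pos: [0.5949, -0.0239, 0.053]
eef_rot: [-3.141, 0.001, -2.987]
force: [-0.6, 0.8, -0.4]
grip_width: 0.0005
```

Request:
play_rows:
  moves:
    - {"claw": 0, "linear": [0, 0, 0.5], "turn": [0, 0, 0]}
    - {"claw": 0, "linear": [0, 0, 0.5], "turn": [0, 0, 0]}

```text
time_s: 27.8
ee_pos: [0.5949, -0.024, 0.0525]
eef_rot: [-3.141, 0.001, -2.988]
force: [0.6, 0.7, 0.2]
grip_width: 0.0003
```

Request:
play_rows:
  moves:
    - {"claw": 0, "linear": [0, 0, 0.4], "turn": [0, 0, 0]}
    - {"claw": 0, "linear": [0, 0, 0.4], "turn": [0, 0, 0]}

```text
time_s: 28.05
ee_pos: [0.5949, -0.024, 0.0523]
eef_rot: [-3.141, 0.001, -2.987]
force: [-1.4, 0.0, 4.4]
grip_width: 0.0005
```

Request:
play_rows:
  moves:
    - {"claw": 0, "linear": [0, 0, 0.4], "turn": [0, 0, 0]}
    - {"claw": 0, "linear": [0, 0, 0.4], "turn": [0, 0, 0]}

```text
time_s: 28.3
ee_pos: [0.5949, -0.0239, 0.0523]
eef_rot: [-3.141, 0.001, -2.987]
force: [-2.8, -0.4, 6.4]
grip_width: 0.0
```

Request:
play_rows:
  moves:
    - {"claw": 0, "linear": [0.2, 0, 0.6], "turn": [0, 0, 0]}
    - {"claw": 0, "linear": [0.2, 0, 0.6], "turn": [0, 0, 0]}

```text
time_s: 28.55
ee_pos: [0.5949, -0.024, 0.0522]
eef_rot: [-3.141, 0.001, -2.987]
force: [-2.8, 1.0, 7.6]
grip_width: 0.0004
```

Request:
play_rows:
  moves:
    - {"claw": 0, "linear": [0.2, 0, 0.7], "turn": [0, 0, 0]}
    - {"claw": 0, "linear": [0.2, 0, 0.7], "turn": [0, 0, 0]}
    - {"claw": 0, "linear": [0.2, 0, 0.7], "turn": [0, 0, 0]}

```text
time_s: 28.92
ee_pos: [0.595, -0.0239, 0.0523]
eef_rot: [-3.141, 0.002, -2.987]
force: [-3.7, 0.1, 8.1]
grip_width: 0.0009
```

Request:
play_rows:
  moves:
    - {"claw": 0, "linear": [0.3, 0, 0.9], "turn": [0, 0, 0]}
    - {"claw": 0, "linear": [0.3, 0, 0.9], "turn": [0, 0, 0]}
    - {"claw": 0, "linear": [0.3, 0, 0.9], "turn": [0, 0, 0]}

```text
time_s: 29.3
ee_pos: [0.5949, -0.024, 0.0522]
eef_rot: [-3.141, 0.003, -2.987]
force: [-4.0, 0.5, 9.8]
grip_width: 0.0001
```

```bash
python3 - <<'E'
from h import *
o=get_obs();print(o['ee_pos'],o['force'])
t=vision.camera('side'); cv2.imwrite('pics/s15.png',t)
a=cv2.imread('pics/side0.png',0).astype(np.float32);b=cv2.cvtColor(t,cv2.COLOR_BGR2GRAY).astype(np.float32)
print(cv2.phaseCorrelate(a[84:150,332:396].copy(),b[84:150,332:396].copy()))
E
```

```text
[ 0.59493908 -0.02397263  0.05224665] [-4.04079351  0.54017017  9.78937707]
((-0.03031627390605962, -0.043599099258621266), 0.9918770444475942)
```

At 9.8 N the corner stays at 52.2 mm and the hoop does not shift, so it no longer rocks. I'll lift straight off and retreat.

Request:
play_rows:
  moves:
    - {"claw": 0, "linear": [0.2, 0, -1], "turn": [0, 0, 0]}
    - {"claw": 0, "linear": [0.2, 0, -3], "turn": [0, 0, 0]}
    - {"claw": 0, "linear": [0.2, 0, -20], "turn": [0, 0, 0]}
    - {"claw": 0, "linear": [40, 0, -70], "turn": [0, 0, 0]}
    - {"claw": 0, "linear": [100, 0, -110], "turn": [0, 0, 0]}
    - {"claw": 0.7, "linear": [130, 0, -120], "turn": [0, 0, 0]}
    - {"claw": 0.7, "linear": [130, 0, -120], "turn": [0, 0, 0]}
    - {"claw": 0.7, "linear": [130, 0, -120], "turn": [0, 0, 0]}

```text
time_s: 30.35
ee_pos: [0.4667, -0.0439, 0.1723]
eef_rot: [-3.141, 0.004, -2.987]
force: [0.3, 0.5, -0.9]
grip_width: 0.0272
```

```bash
python3 - <<'E'
from h import *
im,c,o=wr('w16'); print(o['time_s'],o['ee_pos'],o['force'])
t=vision.camera('side'); cv2.imwrite('pics/s16.png',t)
a=cv2.imread('pics/side0.png',0).astype(np.float32);b=cv2.cvtColor(t,cv2.COLOR_BGR2GRAY).astype(np.float32)
print(cv2.phaseCorrelate(a[84:150,332:396].copy(),b[84:150,332:396].copy()))
s=cv2.resize(t[160:240,240:340],None,fx=4,fy=4,interpolation=cv2.INTER_CUBIC)
w=cv2.resize(im[200:360,170:370],None,fx=2,fy=2)
cv2.imwrite('pics/c16.png',cv2.hconcat([s,w]))
E
```

```text
30.35 [ 0.46666489 -0.04390472  0.17234952] [ 0.34289561  0.47107961 -0.91035255]
((-0.023960311671153534, -0.0014325262611407652), 0.9667850447197756)
```

View pics/c16.png

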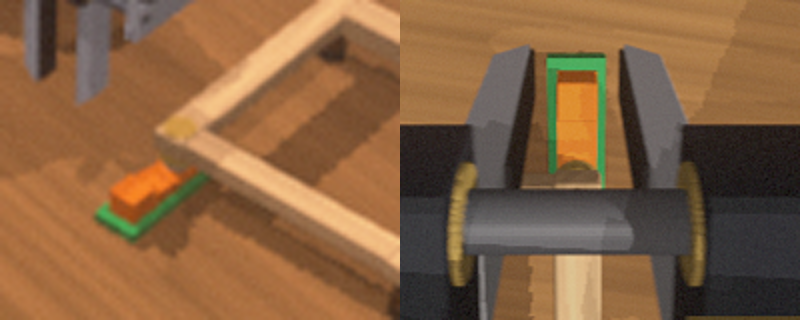

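```bash
python3 - <<'E'
from h import *
def cen(n):
    m=hsvmask(cv2.imread(n)[175:235,250:300],(3,190,60),(17,255,255)); M=cv2.moments(m,True); return M['m00'],M['m10']/M['m00']+250,M['m01']/M['m00']+175
print(cen('pics/s12f.png'),cen('pics/s13f.png'),cen('pics/s16.png'))
from station import hand_in
print(hand_in())
E
```

```text
(161.0, 275.7701863354037, 207.09316770186336) (155.0, 275.7032258064516, 207.05806451612904) (156.0, 275.87820512820514, 207.01923076923077)
the job is handed in; nothing more can be done
None
```

The packer and the tapered shim are in place under the short foot, the stand passed the press test, and the job is handed in at about 30 s of the 72 s allowed. `hand_in()` gives no verdict, so what follows is from my own checks.

- **Packer:** I slid the small green packer under the front-left foot and let go of it. In the last wrist view it is in line with the left rail to about 1 mm, and it had not moved.
- **Shim:** I laid the orange shim on the packer, let go, and pushed it in with closed fingers until it bit. The first bite came suddenly, peaking at about 9 N of push and above the 3–6 N you gave. A second push found it still in the same place, and it began to slide at about 5.5 N. I could not measure the foot's load on it directly.
- **Press test:** I pressed the brass disc with 9.8 N, plus about 4 N sideways. The corner held at 52.2 mm.
- **Stand and shim at the end:** The hoop shifted less than 0.1 px from the first side image to the last, so I saw no tilt or sliding. The shim stayed within about 0.2 px through the press, and the arm is clear of everything.
- **Disagreements:** The cameras differed by 2–5 mm along x. The FL and FR corner image patches also read about 0.5 px of shift, which I took to be the gripper's shadow because the hoop did not move.

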